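# Load the finger gearboxes into the run-in rig and set its preload

### The arm

A 6-joint arm with a two-finger parallel gripper is mounted at the origin on the work surface. World frame = base frame: x ahead of the robot, y to its left, z up, the work surface at z = 0. Lengths are in mm, angles in rad, forces in N, time in s.
With the tool pointing down it reaches from about 250 to 800 mm from the base axis. Payload 8.5 kg.
Tool frame: the origin (TCP) lies on the centre line of the jaws, within the pads' length; the fingertips stand 11 mm ahead of it and the grasp point (between the pads) lies 8 mm behind it; z points along the fingers, y is the line along which they close (so a half turn about z gives the same grasp; the last joint's range is limited). The gripper opens to 85 mm and grips with 20 to 120 N. Pads are 22 mm wide; open, the fingers measure 114 mm over their backs; the gripper's body (76 mm by 85 mm) begins 54 mm behind the grasp point. The pads swing forward as they close: fully open they stand 13 mm farther back than shut.
Start: joints at [-1.144, 0.238, -0.013, 1.319, 0, 1.571], TCP at [217.309, -477.867, 242.276] pointing down, gripper open.
Joint ranges: [-2.66, 2.66], [-1.03, 1.9], [-1.14, 1.46], [-1.82, 2.27], [-1.45, 1.34], [-3.14, 3.14]. Speed limits (rad/s): [2.22, 2.22, 2.79, 3.14, 3.14, 3.14].

### API

Orientations are given as [roll, pitch, yaw] about the fixed x, y, z axes, in that order (R = Rz(yaw) Ry(pitch) Rx(roll)).
In Python, from bench import robot gives the robot as it stands.
- The arm moves only by the tool send_rows, never from a script. Its argument "targets" is a list of rows, each a list of 5 numbers: the shift along the tool's x, y, z in m, then the turn about the tool's z in degrees, then the closure, from -1 (fully open) to 1 (shut). In form: [[tx, ty, tz, roll, grip], ...]. A call has 1 to 10 rows; each row shifts and turns the commanded pose from where the row before left it, along the tool's axes as they then stand; what a row does not reach is not made up. A row lasts 1/8 s, in which the tool goes at most 62.5 mm and 10.7 degrees, less where a joint would pass 70% of its speed; a pose out of reach is approached as far as the arm can. A call with a gripper value outside its range is refused whole. The fingers move at their own pace and stop on an object; the grip force is fixed at half the most. Time passes only in rows, so rows that do not move let the fingers close. It gives the time, the measured TCP pose, the force, the opening and the grip force at its end, in the units of the state.
- robot.sense(): the state, without advancing time (a new reading comes with each control period).
- robot.grab_frame(name): name is "side" or "top"; returns a dict with "pixels" (400x640x3 uint8, red, green, blue), "K" (3x3 intrinsics, pixels), "position" and "rotation" of the camera in the world. Camera axes: x right, y down, z forward; pixel columns grow to the right and rows downward; lengths in mm; the calibration is good to about 2 mm. A picture is of the moment at which its call begins. There is no depth.
- robot.job_done(): hands the job in; it is judged then, once.
Trained networks look in a picture, given as the dict that the camera call returned (one of the last four; its "shot" number tells which), for a name from the list of things; names that differ only in an ending like _2 or _b are one class to them, and where a whole thing is asked for, a point or a joint stands for the part that bears it (a point fixed in the world has none). Each returns a list of dicts, best first, with "score" (0 to 1); they miss things now and then, are a little off and sometimes report something else, mostly with a low value. They report only what shows in the picture. A call takes as long as a camera call. They do not tell look-alikes from the thing itself.
- robot.search_frame(thing, picture): "extent" ([centre column, centre row, width, height] in pixels, round what is visible of it).
The state is a dict: "t": time; "joint_pos": joint angles; "joint_vel": joint speeds; "tau": joint torques, N m; "tool_pos": TCP position; "orientation": TCP orientation; "ft_force": force on the tool from outside, world axes, zero at the start; "wrist_torque": the same for the moment, N m; "width": finger opening in mm; "finger_force": force on a finger pad.
Only numpy, scipy, OpenCV 4.12 (cv2) and the standard library are available. Lean on these libraries where they do the work, as an engineer would, in place of code of your own. Each camera call takes 0.05 s, during which the arm holds its last target. There are 200 camera calls.

### The job

Set up the run-in rig for the white finger gearboxes: swing the orange cam lever to free the nest, draw the nest all the way out (it has a red post for this), move every orange blank from it into the green tray, and stand every white gearbox lying about on the bench in a nest bay of its own, flat on the bay floor with the brass hub up. Then push the nest fully home under the bridge and lock it with the cam lever; only after that turn the black scale sleeve on the bridge to 7. Leave the other things on the bench where they are.

Things in the scene. Friction and masses are not known exactly. Their poses are not given: they have to be found in the camera images.
- rig: Fixed run-in rig on the bench: aluminium base plate 230 x 290 x 12 mm, a blue bridge bar on two grey posts across it (underside 72 mm, top 90 mm above the bench; 50 mm wide, 256 mm long). Origin on the bench under the sleeve; x away from the robot, y along the bridge to the left, z up.
- carriage (a joint): Slide of the black nest, m: 0 = fully home under the bridge, 0.115 = fully drawn out (towards the rig's -x). Drags with about 2 N, stays where it is left; it cannot be drawn more than about 3 mm while the cam lever is locked.
- carriage_handle (a point): Centre of the top of the upright red post that draws the nest: post 14 mm in diameter, free for 60 mm below its top, which is 88 mm above the bench. 75 mm in front (rig -x) of the line of bays.
- bay0 (a point): Bay 0 of the nest's row of four bays: centre of its floor, 26 mm above the bench. Bays 1, 2, 3 follow along the rig's -y every 48 mm (bay 0 lies 72 mm to the +y side of the row's middle). Each bay is 42 x 42 mm inside, walls 6 mm thick and 7 mm high. Moves with the nest; axes as the rig's.
- camlever (a joint): Cam lever, rad: 0 = free (its arm points along the rig's -x, towards the robot), 1.571 = locked (arm points sideways along the rig's -y). It turns counter-clockwise seen from above as it locks; friction about 0.08 N m, it stays where it is left. Near the end of its turn the cam presses the nest the last few mm home. Push the nest home before locking.
- lever_tip (a point): Centre of the top of the lever's upright orange handle post: 14 mm in diameter, 46 mm free, top 88 mm above the bench, 60 mm from the pivot.
- lever_pivot (a point): The cam lever's upright axis, 40 mm above the bench (fixed on the rig).
- sleeve (a joint): Scale sleeve, rad: 0 at number 0, grows clockwise seen from above, one click per number every 0.349 rad (20 degrees), 9 at 3.142. So 7 reads 2.443. A sprung ball pulls it to the nearest number within the click; turning it over a click takes about 0.2 N m.
- sleeve_grip (a point): On the upright axis of the black ribbed sleeve, 30 mm above its lower edge: sleeve 40 mm in diameter, 94 to 138 mm above the bench. Its orange line points to the number on the white dial (78 mm across) below: tick 0 long and red at the rig's +y, the others clockwise from above by way of the far side (+x) every 20 degrees, 5 long and black, 9 at the rig's -y.
- gearbox0: White round finger gearbox, 36 mm in diameter, body 26 mm tall, with a brass hub 12 mm across and 6 mm high on top; origin at the centre of its underside, z up through the hub. 40 to 85 g. May be absent.
- gearbox1: White round finger gearbox, 36 mm in diameter, body 26 mm tall, with a brass hub 12 mm across and 6 mm high on top; origin at the centre of its underside, z up through the hub. 40 to 85 g. May be absent.
- gearbox2: White round finger gearbox, 36 mm in diameter, body 26 mm tall, with a brass hub 12 mm across and 6 mm high on top; origin at the centre of its underside, z up through the hub. 40 to 85 g. May be absent.
- gearbox3: White round finger gearbox, 36 mm in diameter, body 26 mm tall, with a brass hub 12 mm across and 6 mm high on top; origin at the centre of its underside, z up through the hub. 40 to 85 g. May be absent.
- blank0: Orange blank of the same shape and size as a gearbox with a black hub, origin at the centre of its underside; if present it starts in bay 0. One or two of the four blanks are present.
- blank1: Orange blank of the same shape and size as a gearbox with a black hub, origin at the centre of its underside; if present it starts in bay 1. One or two of the four blanks are present.
- blank2: Orange blank of the same shape and size as a gearbox with a black hub, origin at the centre of its underside; if present it starts in bay 2. One or two of the four blanks are present.
- blank3: Orange blank of the same shape and size as a gearbox with a black hub, origin at the centre of its underside; if present it starts in bay 3. One or two of the four blanks are present.
- tray_in (a point): Centre of the inner floor of the fixed green tray (170 x 130 x 35 mm outside, long side along its x, walls 4 mm).
- screwdriver: screwdriver with orange handle, about 200 mm long, lying flat. Not to be moved; origin at the middle of its underside.
- tape: black roll of tape, 64 mm across, 19 high. Not to be moved; origin at the middle of its underside.
- solder_pump: blue desoldering pump, 170 mm long, 24 high, lying flat. Not to be moved; origin at the middle of its underside.
There are look-alikes about, which are no part of the job. Of the things that look like the part that bears tray_in, take the one that is farthest to the robot's left at the start. Leave any blue look-alike of the gearbox3 alone.

How it is judged:
By the outcome, as a careful person would: the job done as asked, in the order asked, and still so for the second after the job is handed in, with the robot touching nothing.
Of gearbox0, gearbox1, gearbox2, gearbox3 only 2 to 4 are there at a start; the rules pass over those that are not, and their reading is None.
Of blank0, blank1, blank2, blank3 only 1 to 2 are there at a start; the rules pass over those that are not, and their reading is None.
At some moment in a run one of gearbox0, gearbox1, gearbox2, gearbox3 may be knocked a few centimetres aside while the robot is not near it.
Once in a run the grip may slacken for a moment while it holds something.
It also fails if it takes over 210 s, if anything falls off the work surface, if the arm or the gripper's body presses on something with over 40 N, if the wrist force passes 120 N, or if a joint passes its speed limit or range.

## Working session

There is one attempt and no reset: what is moved stays moved. The work goes in short steps, Python scripts to look and compute and a tool call to move; the robot and the scene stay as the last step left them, time stands still between calls to the robot, and variables do not carry over. Pictures are saved under pics/ and viewed, at most 14 in all, crops included, and the job is handed in when it is done.

Besides the shell and the picture viewer there is one more tool, called after "Request:" by a JSON object that holds its "api" and its "payload", one argument or row to a line. send_rows: Moves the arm, as the interface text tells. Its arguments: {"type":"object","properties":{"targets":{"type":"array","items":{"type":"array","items":{"type":"number"}}}},"required":["targets"]}

```bash
ls; mkdir -p pics; python3 - <<'E'
from bench import robot
import cv2
print(robot.sense())
for n in("top","side"):
    f=robot.grab_frame(n); cv2.imwrite(f"pics/{n}0.png",f["pixels"][:,:,::-1]); print(n,f["K"],f["position"],f["rotation"])
E
```

```text
pics
{'t': 0.0, 'joint_pos': array([-1.14400298e+00,  2.38771520e-01, -1.42490385e-02,  1.31920112e+00,
       -1.20951786e-06,  1.57081315e+00]), 'joint_vel': array([-0.00052246, -0.00101729,  0.00089685,  0.00028137, -0.00123798,
        0.00081852]), 'tau': array([ 5.44303439e-04, -5.38779294e+01,  3.46437764e+01,  1.84489531e-02,
        7.75189875e-06, -5.45703855e-06]), 'tool_pos': array([ 217.16057584, -477.54386582,  241.68450375]), 'orientation': array([-3.14016730e+00,  1.23349503e-06,  4.26776528e-01]), 'ft_force': array([0.14128492, 0.02684181, 0.24914104]), 'wrist_torque': array([-0.03262649,  0.02496943, -0.01887537]), 'finger_force': 0.0, 'width': 84.98585128380444}
top [[480.89741472   0.         319.90376267]
 [  0.         480.89741472 199.07445068]
 [  0.           0.           1.        ]] [ 313.72139381  -27.69110333 1296.04454814] [-3.04255671 -0.00476718 -1.59868763]
side [[419.38677115   0.         324.21639682]
 [  0.         419.38677115 202.12927329]
 [  0.           0.           1.        ]] [-298.30482568  643.55582377  660.31438906] [-2.07392055 -0.00299379 -2.32990042]
```

View pics/top0.png

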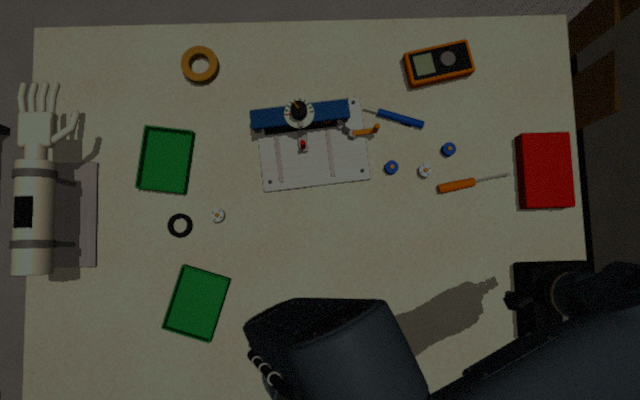

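View pics/side0.png

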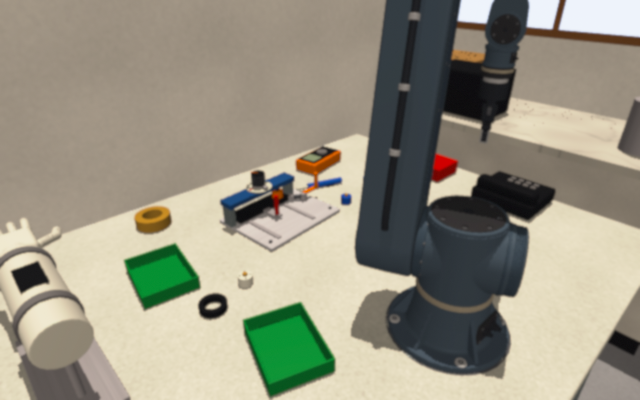

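The top view shows the green trays at (165,160) and (196,302), white gearboxes at (218,215) and (425,171), and blue look-alikes at (391,167) and (448,149). The rig is around (315,140), with the lever locked towards -y at (375,128) and the red post at (303,146). The side view shows the same layout.

```bash
cat > h.py <<'E'
import numpy as np, cv2
from bench import robot
from scipy.spatial.transform import Rotation as R
def rot(f): 
    r=np.array(f["rotation"]); return r if r.shape==(3,3) else R.from_euler("xyz",r).as_matrix()
def ray(f,uv,z):
    uv=np.atleast_2d(uv); d=np.c_[uv,np.ones(len(uv))]@np.linalg.inv(f["K"]).T@rot(f).T
    p=np.array(f["position"]); return p+d*((z-p[2])/d[:,2])[:,None]
def proj(f,P):
    c=(np.atleast_2d(P)-f["position"])@rot(f)@np.array(f["K"]).T; return c[:,:2]/c[:,2:]
def hsv(f): return cv2.cvtColor(f["pixels"],cv2.COLOR_RGB2HSV)
def blobs(mask,amin=8):
    n,l,s,c=cv2.connectedComponentsWithStats(mask.astype(np.uint8)); return [(c[i],s[i],l==i) for i in range(1,n) if s[i][4]>=amin]
def crop(f,name,x0,y0,x1,y1,k):
    cv2.imwrite(f"pics/{name}.png",cv2.resize(f["pixels"][y0:y1,x0:x1,::-1],None,fx=k,fy=k,interpolation=cv2.INTER_CUBIC))
E
python3 - <<'E'
from h import *
f=robot.grab_frame("top"); H=hsv(f); h,s,v=cv2.split(H)
crop(f,"rig",240,90,460,200,3.6)
for nm,z,m in [("bridge",90,(h>100)&(h<125)&(s>120)&(v>60)),("green",35,(h>50)&(h<80)&(s>120)),("red",88,((h<5)|(h>175))&(s>150)&(v>80)),("orange",88,(h>6)&(h<16)&(s>170)&(v>100)) ]:
    for c,st,l in blobs(m,10):
        r=cv2.minAreaRect(np.argwhere(l)[:,::-1].astype(np.float32))
        print(nm,c.round(1),st[4],ray(f,c,z)[0].round(0),ray(f,cv2.boxPoints(r),z)[:,:2].round(0).tolist())
for n in("top","side"):
    g=robot.grab_frame(n)
    for t in("gearbox0","blank0","tray_in","camlever"):
        for d in robot.search_frame(t,g): print(n,t,round(d["score"],2),np.round(d["extent"]),ray(g,d["extent"][:2],20)[0].round(0))
E
```

```text
bridge [330.4 110.4] 348 [661. -70.  90.] [[682.0, -23.0], [691.0, -113.0], [647.0, -117.0], [639.0, -27.0]]
bridge [401.  117.4] 242 [ 638. -251.   90.] [[651.0, -190.0], [664.0, -195.0], [626.0, -309.0], [612.0, -304.0]]
bridge [448.8 148.3] 95 [ 554. -369.   90.] [[556.0, -349.0], [576.0, -371.0], [555.0, -390.0], [535.0, -368.0]]
bridge [391.1 166.6] 99 [ 511. -220.   90.] [[512.0, -201.0], [532.0, -222.0], [511.0, -241.0], [491.0, -220.0]]
green [165.1 159.3] 3250 [556. 370.  35.] [[483.0, 449.0], [654.0, 427.0], [630.0, 291.0], [460.0, 315.0]]
green [195.9 303.2] 3448 [178. 290.  35.] [[118.0, 379.0], [282.0, 327.0], [239.0, 200.0], [76.0, 254.0]]
red [547.9 169.3] 3493 [ 494. -619.   88.] [[589.0, -558.0], [595.0, -681.0], [401.0, -680.0], [396.0, -559.0]]
red [302.5 141.9] 15 [582.   3.  88.] [[587.0, 7.0], [586.0, -0.0], [576.0, -0.0], [576.0, 8.0]]
orange [461.9  40.5] 11 [ 840. -419.   88.] [[841.0, -407.0], [841.0, -430.0], [838.0, -430.0], [839.0, -407.0]]
orange [468.4  48.5] 10 [ 818. -435.   88.] [[830.0, -432.0], [830.0, -434.0], [805.0, -439.0], [805.0, -437.0]]
ora
[... 1015 characters left out ...]
20.   20.]
top tray_in 0.97 [166. 162.  61.  67.] [552. 374.  20.]
top tray_in 0.9 [198. 303.  70.  80.] [177. 289.  20.]
top tray_in 0.18 [219. 218.  16.  13.] [398. 232.  20.]
top camlever 0.54 [360. 131.  34.  14.] [ 623. -152.   20.]
top camlever 0.23 [315. 145. 133.  98.] [588. -28.  20.]
side gearbox0 0.68 [346. 200.  10.  11.] [ 506. -219.   20.]
side gearbox0 0.46 [246. 280.  17.  20.] [395. 239.  20.]
side blank0 0.38 [278. 196.  12.   9.] [678. -79.  20.]
side blank0 0.33 [213. 304.  28.  28.] [376. 338.  20.]
side tray_in 0.62 [162. 278.  76.  67.] [537. 381.  20.]
side tray_in 0.59 [290. 348.  92.  91.] [165. 294.  20.]
side camlever 0.62 [307. 186.  21.  25.] [ 667. -193.   20.]
```

View pics/rig.png

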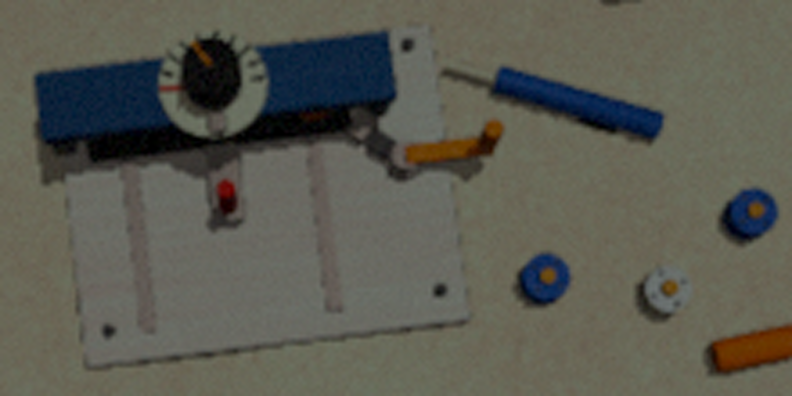

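The rig crop shows the plate's near corners at (87,367) and (468,318), and the bridge's far edge from (37,73) to (388,33). The sleeve top is at (211,66), the red post top at (226,186) and the lever handle top at (493,128). The sleeve's current line points to about number 2.

```bash
python3 - <<'E'
from h import *
from scipy.optimize import least_squares
f=robot.grab_frame("top")
U=lambda c:np.array(c)/3.6+np.array([240,90])-0.36
pts=[("BfarL",(25,128,90),(37,73)),("BfarR",(25,-128,90),(388,33)),("sleevetop",(0,0,138),(211,66)),("dial",(0,0,93),(213,88))]
def W(p):
    x,y,a=p; c,s=np.cos(a),np.sin(a)
    return np.array([[x+c*q[1][0]-s*q[1][1],y+s*q[1][0]+c*q[1][1],q[1][2]] for q in pts])
obs=np.array([U(q[2]) for q in pts])
r=least_squares(lambda p:(proj(f,W(p))-obs).ravel(),[660,0,0.1],x_scale=[100,100,.1]); print(r.x,r.fun.round(2))
x,y,a=r.x
for nm,c,z in[("plNL",(87,367),12),("plNR",(468,318),12),("plFR",(433,27),12),("redpost",(226,184),88),("levertip",(493,128),88),("pivot",(403,155),40),("sleeve",(211,66),138),("dial",(213,88),93),("gbR hub",(669,287),32),("gbR",(665,289),26)]:
    w=ray(f,U(c),z)[0]; d=w[:2]-[x,y]; print(nm,w.round(1),"rig",(np.array([[np.cos(a),np.sin(a)],[-np.sin(a),np.cos(a)]])@d).round(1))
h,s,v=cv2.split(hsv(f))
for b,x0,y0 in(("R",410,155),("L",205,200)):
    m=(s[y0:y0+32,x0:x0+32]<45)&(v[y0:y0+32,x0:x0+32]>110)
    for c,st,l in blobs(m): print(b,c+[x0,y0],st,ray(f,c+[x0,y0],24)[0])
E
```

```text
[6.54439891e+02 9.73516985e+00 8.78926727e-02] [-1.22  0.01  0.3   0.04  0.39  0.49  0.52 -0.58]
plNL [465.4 112.7  12. ] rig [-179.2  119.1]
plNR [ 494.6 -173.    12. ] rig [-175.3 -168. ]
plFR [ 718.9 -154.9   12. ] rig [  49.7 -169.6]
redpost [584.5   3.7  88. ] rig [-70.2   0.1]
levertip [ 619.9 -187.4   88. ] rig [ -51.7 -193.4]
pivot [ 613.5 -126.4   40. ] rig [ -52.7 -132. ]
sleeve [655.7  10.7 138. ] rig [1.3 0.8]
dial [653.   11.1  93. ] rig [-1.4  1.5]
gbR hub [ 510.8 -320.2   32. ] rig [-172.  -316.1]
gbR [ 510.3 -318.6   26. ] rig [-172.4 -314.4]
R [427.27272727 165.36363636] [15  9  6  3 11] [ 522.75400383 -327.42474781   24.        ]
R [421.4 168.5] [10 12  4  4 10] [ 514.68944325 -311.26245066   24.        ]
R [424.  173.5] [13 17  3  4  8] [ 500.98676006 -317.56265154   24.        ]
L [220.5 213.2] [14 11  4  5 10] [409.53992664 226.88116876  24.        ]
```

```bash
cat >> h.py <<'E'
RIG=np.array([655,10.5]); A=0.088
def rig(x,y): return RIG+[x*np.cos(A)-y*np.sin(A), x*np.sin(A)+y*np.cos(A)]
def go(yaw_deg,d):   # world shift -> tool shift (tool down), m
    a=np.radians(yaw_deg); d=np.array(d,float)/1000
    return np.array([d[0]*np.cos(a)+d[1]*np.sin(a), d[0]*np.sin(a)-d[1]*np.cos(a), -d[2]]).round(4)
def plan(*way):      # way: successive (x,y,z,yaw); turn first, then shift; prints totals
    s=robot.sense(); p=np.r_[s["tool_pos"],np.degrees(s["orientation"][2])]
    print("now",p.round(1),"w",round(s["width"],1))
    for w in way:
        w=np.array(w,float); r=-((w[3]-p[3]+180)%360-180); t=go(w[3],w[:3]-p[:3]); n=np.linalg.norm(t)
        print(w.round(1),"roll",round(r,1),"shift",t,"rows>=",int(np.ceil(n/.05)),"per",(t/max(1,np.ceil(n/.05))).round(4)); p=w
E
python3 - <<'E'
from h import *
plan((620,-186.5,200,95),(620,-186.5,69,95))
E
```

```text
now [ 217.3 -477.9  242.3   24.5] w 85.2
[ 620.  -186.5  200.    95. ] roll -70.5 shift [0.2552 0.4266 0.0423] rows>= 10 per [0.0255 0.0427 0.0042]
[ 620.  -186.5   69.    95. ] roll -0.0 shift [0.    0.    0.131] rows>= 3 per [0.     0.     0.0437]
```

Request:
{"api": "send_rows", "payload": {
  "targets": [
    [0, 0, 0, -10, -1],
    [0, 0, 0, -10, -1],
    [0, 0, 0, -10, -1],
    [0, 0, 0, -10, -1],
    [0, 0, 0, -10, -1],
    [0, 0, 0, -10, -1],
    [0, 0, 0, -10.5, -1]
  ]
}}

```text
t: 1.58
tool_pos: [217.3, -477.9, 242.3]
orientation: [-3.142, -0.0, 1.663]
ft_force: [-0.3, -0.6, 0.0]
width: 85.1
finger_force: 0.0
```

Request:
{"api": "send_rows", "payload": {
  "targets": [
    [0.0255, 0.0427, 0.0042, 0, -1],
    [0.0255, 0.0427, 0.0042, 0, -1],
    [0.0255, 0.0427, 0.0042, 0, -1],
    [0.0255, 0.0427, 0.0042, 0, -1],
    [0.0255, 0.0427, 0.0042, 0, -1],
    [0.0255, 0.0427, 0.0042, 0, -1],
    [0.0255, 0.0427, 0.0042, 0, -1],
    [0.0255, 0.0427, 0.0042, 0, -1],
    [0.0255, 0.0427, 0.0042, 0, -1],
    [0.0255, 0.0427, 0.0042, 0, -1]
  ]
}}

```text
t: 2.82
tool_pos: [622.0, -185.8, 200.2]
orientation: [3.141, 0.0, 1.657]
ft_force: [0.6, -0.8, -0.2]
width: 85.3
finger_force: 0.0
```

Request:
{"api": "send_rows", "payload": {
  "targets": [
    [0, 0, 0, 0, -1],
    [0, 0, 0, 0, -1]
  ]
}}

```text
t: 3.08
tool_pos: [620.4, -186.9, 200.0]
orientation: [-3.141, -0.0, 1.658]
ft_force: [0.3, -0.9, -0.1]
width: 85.4
finger_force: 0.0
```

```bash
python3 - <<'E'
from h import *
plan((620,-186.5,69,95)); print(robot.sense()["joint_pos"].round(2),robot.sense()["t"])
f=robot.grab_frame("side"); crop(f,"side1",0,120,640,400,1.25)
E
```

```text
now [ 620.4 -186.9  200.    95. ] w 85.4
[ 620.  -186.5   69.    95. ] roll -0.0 shift [ 0.0004 -0.0003  0.131 ] rows>= 3 per [ 0.0001 -0.0001  0.0437]
[-0.29  0.47  0.22  1.33 -0.    1.19] 3.075
```

View pics/side1.png

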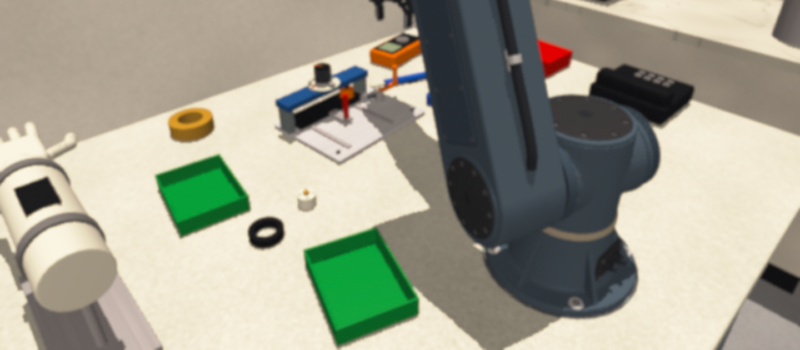

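The side view shows the left gearbox standing upright at about (306,200) and the lever handle at (395,80). The near area holds no more gearboxes. Next I close on the lever handle.

Request:
{"api": "send_rows", "payload": {
  "targets": [
    [0, 0, 0.044, 0, -0.4],
    [0, 0, 0.044, 0, -0.4],
    [0, 0, 0.022, 0, -0.4],
    [0, 0, 0.021, 0, -0.4],
    [0, 0, 0, 0, 1],
    [0, 0, 0, 0, 1],
    [0, 0, 0, 0, 1],
    [0, 0, 0, 0, 1],
    [0, 0, 0, 0, 1]
  ]
}}

```text
t: 4.25
tool_pos: [620.1, -187.7, 70.9]
orientation: [-3.142, 0.001, 1.657]
ft_force: [-6.0, -2.7, 6.3]
width: 12.1
finger_force: 58.4
```

Request:
{"api": "send_rows", "payload": {
  "targets": [
    [0.0007, -0.0094, 0, 9, 1],
    [0.0007, -0.0094, 0, 9, 1],
    [0.0007, -0.0094, 0, 9, 1],
    [0.0007, -0.0094, 0, 9, 1],
    [0.0007, -0.0094, 0, 9, 1],
    [0.0007, -0.0094, 0, 9, 1],
    [0.0007, -0.0094, 0, 9, 1],
    [0.0007, -0.0094, 0, 9, 1],
    [0.0007, -0.0094, 0, 9, 1],
    [0.0007, -0.0094, 0, 9, 1]
  ]
}}

```text
t: 5.5
tool_pos: [556.3, -134.2, 71.0]
orientation: [3.137, -0.002, 0.08]
ft_force: [3.0, -30.6, -0.7]
width: 12.2
finger_force: 59.2
```

Request:
{"api": "send_rows", "payload": {
  "targets": [
    [0, 0, 0, 0, -0.4],
    [0, 0, 0, 0, -0.4],
    [0, 0, 0, 0, -0.4]
  ]
}}

```text
t: 5.88
tool_pos: [555.6, -132.6, 69.7]
orientation: [-3.141, -0.001, 0.087]
ft_force: [0.3, 0.2, 0.1]
width: 60.0
finger_force: 0.0
```

Request:
{"api": "send_rows", "payload": {
  "targets": [
    [0, 0, -0.03, 0, -0.4],
    [0, 0, -0.03, 0, -0.4],
    [0, 0, -0.03, 0, -0.4],
    [0, 0, -0.03, 0, -0.4]
  ]
}}

```text
t: 6.38
tool_pos: [555.3, -132.5, 190.4]
orientation: [-3.141, -0.0, 0.087]
ft_force: [-1.0, 0.5, 0.4]
width: 60.0
finger_force: 0.0
```

```bash
python3 - <<'E'
from h import *
f=robot.grab_frame("top"); crop(f,"top2",180,80,480,280,2.6)
h,s,v=cv2.split(hsv(f))
for c,st,l in blobs(((h<5)|(h>175))&(s>150)&(v>80),10): print(c,st[4],ray(f,c,88)[0])
plan((*rig(-72,0),190,5),(*rig(-72,0),72,5))
E
```

```text
[547.70494104 169.58197642] 3562 [ 493.07049185 -618.6133402    88.        ]
[302.41176471 142.11764706] 17 [580.90406628   3.78737746  88.        ]
now [ 556.9 -132.9  194.3    5. ] w 59.9
[583.3   4.2 190.    5. ] roll -0.0 shift [ 0.0383 -0.1342  0.0043] rows>= 3 per [ 0.0128 -0.0447  0.0014]
[583.3   4.2  72.    5. ] roll -0.0 shift [0.    0.    0.118] rows>= 3 per [0.     0.     0.0393]
```

View pics/top2.png

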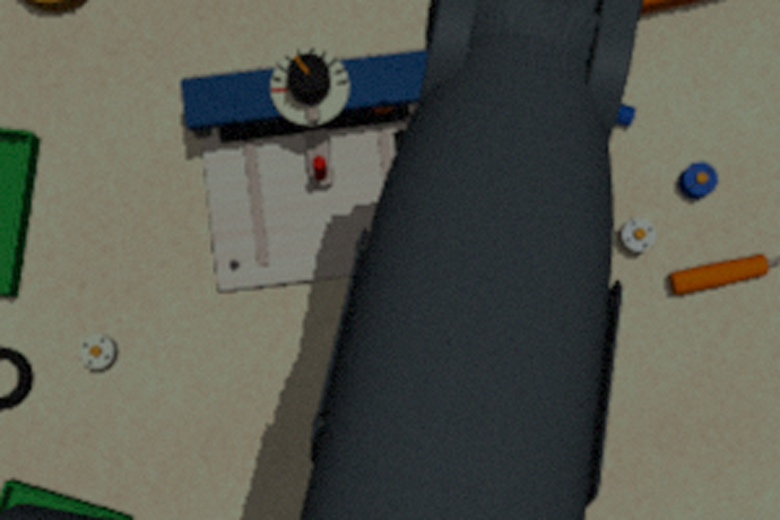

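The arm covers the lever, but both white gearboxes are still in place at (98,352) and (638,235), and the red post is at (319,165). Next I draw the nest out.

Request:
{"api": "send_rows", "payload": {
  "targets": [
    [0.0128, -0.0447, 0.0014, 0, -0.4],
    [0.0128, -0.0447, 0.0014, 0, -0.4],
    [0.0128, -0.0447, 0.0014, 0, -0.4],
    [0, 0, 0, 0, -0.4],
    [0, 0, 0.04, 0, -0.4],
    [0, 0, 0.04, 0, -0.4],
    [0, 0, 0.02, 0, -0.4],
    [0, 0, 0.018, 0, -0.4]
  ]
}}

```text
t: 7.42
tool_pos: [581.6, 3.6, 66.1]
orientation: [-3.142, 0.001, 0.086]
ft_force: [0.4, -0.1, -0.2]
width: 60.2
finger_force: 0.0
```

Request:
{"api": "send_rows", "payload": {
  "targets": [
    [0, 0, 0, 0, 1],
    [0, 0, 0, 0, 1],
    [0, 0, 0, 0, 1],
    [0, 0, 0, 0, 1]
  ]
}}

```text
t: 7.92
tool_pos: [582.8, 2.9, 68.3]
orientation: [3.139, -0.002, 0.085]
ft_force: [0.2, -6.8, 1.8]
width: 12.2
finger_force: 58.4
```

Request:
{"api": "send_rows", "payload": {
  "targets": [
    [-0.014, 0, 0, 0, 1],
    [-0.014, 0, 0, 0, 1],
    [-0.014, 0, 0, 0, 1],
    [-0.014, 0, 0, 0, 1],
    [-0.014, 0, 0, 0, 1],
    [-0.014, 0, 0, 0, 1],
    [-0.014, 0, 0, 0, 1],
    [-0.014, 0, 0, 0, 1],
    [-0.003, 0, 0, 0, 1],
    [0, 0, 0, 0, 1]
  ]
}}

```text
t: 9.18
tool_pos: [468.3, -8.0, 68.2]
orientation: [3.136, -0.002, 0.085]
ft_force: [-0.1, -14.4, 1.1]
width: 12.2
finger_force: 59.0
```

Request:
{"api": "send_rows", "payload": {
  "targets": [
    [-0.003, 0, 0, 0, 1],
    [-0.002, 0, 0, 0, 1],
    [0, 0, 0, 0, 1]
  ]
}}

```text
t: 9.55
tool_pos: [468.2, -8.0, 68.4]
orientation: [3.137, -0.01, 0.085]
ft_force: [19.6, -12.1, -20.2]
width: 12.1
finger_force: 58.5
```

Request:
{"api": "send_rows", "payload": {
  "targets": [
    [0, 0, 0, 0, -0.4],
    [0, 0, 0, 0, -0.4],
    [0, 0, 0, 0, -0.4],
    [0, 0, -0.05, 0, -0.4],
    [0, 0, -0.05, 0, -0.4],
    [0, 0, -0.05, 0, -0.4]
  ]
}}

```text
t: 10.3
tool_pos: [462.1, -5.9, 218.9]
orientation: [-3.141, 0.0, 0.087]
ft_force: [1.5, 1.0, -0.7]
width: 59.7
finger_force: 0.0
```

Request:
{"api": "send_rows", "payload": {
  "targets": [
    [-0.025, 0.045, 0, 0, -0.4],
    [-0.025, 0.045, 0, 0, -0.4],
    [-0.025, 0.045, 0, 0, -0.4],
    [-0.025, 0.045, 0, 0, -0.4],
    [-0.025, 0.045, 0, 0, -0.4],
    [-0.025, 0.045, 0, 0, -0.4],
    [-0.025, 0.045, 0, 0, -0.4],
    [0, 0, 0, 0, -0.4]
  ]
}}

```text
t: 11.3
tool_pos: [314.0, -337.3, 217.0]
orientation: [3.141, 0.0, 0.082]
ft_force: [0.5, 1.1, -0.7]
width: 60.2
finger_force: 0.0
```

```bash
python3 - <<'E'
from h import *
f=robot.grab_frame("top"); crop(f,"top3",190,90,460,260,2.9)
plan()
E
```

```text
now [ 314.5 -335.8  217.     4.8] w 59.8
```

View pics/top3.png

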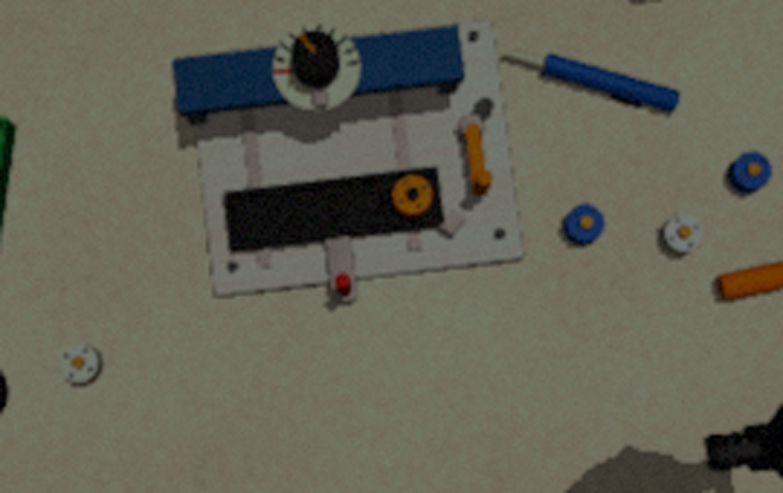

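The nest is out. It holds one orange blank, in bay 3 at crop (412,194). The lever is free at (478,155), and the white gearboxes are at (80,364) and (682,233). I'll measure these precisely.

```bash
python3 - <<'E'
from h import *
f=robot.grab_frame("top"); h,s,v=cv2.split(hsv(f)); px=f["pixels"].astype(float)
U=lambda c:np.array(c)/2.9+np.array([190,90])-0.33
def tr(w): d=w[:2]-RIG; return (np.array([[np.cos(A),np.sin(A)],[-np.sin(A),np.cos(A)]])@d).round(1)
for nm,c,z in [("blank",(412,194),52),("blankhub",(414,193),58),("gbL",(81,364),26),("gbLhub",(77,362),32),("gbR",(681,234),26),("gbRhub",(685,232),32),("nestTL",(225,192),33),("nestTR",(437,169),33),("nestBL",(231,251),20),("nestBR",(443,226),20),("red",(345,281),88),("tip",(481,181),88),("plNL",(217,295),12),("plNR",(522,258),12)]:
    w=ray(f,U(c),z)[0]; print(nm,w.round(1),tr(w))
# disc fit: non-bench pixels around
for nm,c in[("L",(217.5,215)),("R",(424.5,170.5))]:
    x,y=map(int,c); y0,x0=y-12,x-12
    p=px[y0:y+13,x0:x+13]; S=p.max(2)-p.min(2); bg=np.median(p.reshape(-1,3),0); d=np.abs((p[:,:,2]-bg[2]))
    m=(p[:,:,2]>bg[2]+12); hub=(S>70)
    for k,mm,z in(("white",m,26),("hub",hub,32)):
        if mm.sum(): q=np.argwhere(mm)[:,::-1]+[x0,y0]; print(nm,k,mm.sum(),ray(f,[(q.min(0)+q.max(0))/2,q.mean(0)],z)[:,:2].round(1).tolist())
for n in("top","side"):
    g=f if n=="top" else robot.grab_frame(n)
    for t in("gearbox0","blank0"):
        for d in robot.search_frame(t,g): print(n,t,round(d["score"],2),np.round(d["extent"]),ray(g,d["extent"][:2],20)[0].round(0))
E
```

```text
blank [548.3 -71.2  52. ] [-113.5  -72. ]
blankhub [548.  -72.8  58. ] [-113.9  -73.6]
gbL [404.3 234.2  26. ] [-230.   244.8]
gbLhub [405.8 236.5  32. ] [-228.3  247.1]
gbR [ 509.1 -318.9   26. ] [-174.3 -315.3]
gbRhub [ 510.  -321.2   32. ] [-173.6 -317.7]
nestTL [558.3  99.7  33. ] [-88.4  97.3]
nestTR [574.5 -95.6  33. ] [-89.5 -98.6]
nestBL [505.5  96.4  20. ] [-141.4   98.7]
nestBR [ 523.5 -100.1   20. ] [-140.7  -98.6]
red [466.1  -9.2  88. ] [-189.9   -3. ]
tip [ 551.4 -131.    88. ] [-115.6 -131.8]
plNL [465.9 110.8  12. ] [-179.6  116.6]
plNR [ 492.8 -173.    12. ] [-177.7 -168.6]
L white 38 [[406.2, 235.7], [404.6, 233.7]]
L hub 6 [[405.8, 237.1], [405.8, 237.1]]
R white 62 [[511.4, -321.7], [511.5, -321.7]]
R hub 7 [[511.7, -321.7], [511.0, -321.6]]
top gearbox0 0.61 [423. 169.  14.  14.] [ 513. -317.   20.]
top gearbox0 0.6 [220. 217.  16.  15.] [401. 229.  20.]
top gearbox0 0.56 [392. 170.  13.  12.] [ 513. -233.   20.]
top gearbox0 0.47 [448. 150.  18.  15.] [ 564. -385.   20.]
top blank0 0.51 [334. 158.  10.  16.] [550. -77.  20.]
top blank0 0.43 [310. 173.  82.  44.] [512. -14.  20.]
side gearbox0 0.64 [247. 280.  16.  16.] [394. 237.  20.]
side gearbox0 0.42 [346. 200.  12.  10.] [ 507. -220.   20.]
side gearbox0 0.36 [161. 277.  78.  70.] [541. 382.  20.]
```

```bash
python3 - <<'E'
from h import *
b=rig(-113,-72)
plan((*b,150,95),(*b,45,95),(*b,170,95),(556,370,170,95),(556,370,26,95),(556,370,150,95),(405,235.5,150,95),(405,235.5,22,95))
E
```

```text
now [ 315.9 -334.   217.2    5.1] w 59.8
[548.8 -71.2 150.   95. ] roll -89.9 shift [0.2416 0.2549 0.0672] rows>= 8 per [0.0302 0.0319 0.0084]
[548.8 -71.2  45.   95. ] roll -0.0 shift [0.    0.    0.105] rows>= 3 per [0.    0.    0.035]
[548.8 -71.2 170.   95. ] roll -0.0 shift [ 0.     0.    -0.125] rows>= 3 per [ 0.      0.     -0.0417]
[556. 370. 170.  95.] roll -0.0 shift [ 0.4388  0.0457 -0.    ] rows>= 9 per [ 0.0488  0.0051 -0.    ]
[556. 370.  26.  95.] roll -0.0 shift [0.    0.    0.144] rows>= 3 per [0.    0.    0.048]
[556. 370. 150.  95.] roll -0.0 shift [ 0.     0.    -0.124] rows>= 3 per [ 0.      0.     -0.0413]
[405.  235.5 150.   95. ] roll -0.0 shift [-0.1208 -0.1621 -0.    ] rows>= 5 per [-0.0242 -0.0324 -0.    ]
[405.  235.5  22.   95. ] roll -0.0 shift [0.    0.    0.128] rows>= 3 per [0.     0.     0.0427]
```

Request:
{"api": "send_rows", "payload": {
  "targets": [
    [0, 0, 0, -10, -0.4],
    [0, 0, 0, -10, -0.4],
    [0, 0, 0, -10, -0.4],
    [0, 0, 0, -10, -0.4],
    [0, 0, 0, -10, -0.4],
    [0, 0, 0, -10, -0.4],
    [0, 0, 0, -10, -0.4],
    [0, 0, 0, -10, -0.4],
    [0, 0, 0, -10, -0.4],
    [0, 0, 0, 0, -0.4]
  ]
}}

```text
t: 12.9
tool_pos: [315.8, -334.4, 217.2]
orientation: [3.142, -0.0, 1.657]
ft_force: [0.3, 1.3, -1.1]
width: 60.0
finger_force: 0.0
```

Request:
{"api": "send_rows", "payload": {
  "targets": [
    [0.0302, 0.0319, 0.0084, 0, -0.4],
    [0.0302, 0.0319, 0.0084, 0, -0.4],
    [0.0302, 0.0319, 0.0084, 0, -0.4],
    [0.0302, 0.0319, 0.0084, 0, -0.4],
    [0.0302, 0.0319, 0.0084, 0, -0.4],
    [0.0302, 0.0319, 0.0084, 0, -0.4],
    [0.0302, 0.0319, 0.0084, 0, -0.4],
    [0.0302, 0.0319, 0.0084, 0, -0.4],
    [0, 0, 0, 0, -0.4],
    [0, 0, 0, 0, -0.4]
  ]
}}

```text
t: 14.15
tool_pos: [548.4, -71.9, 149.8]
orientation: [-3.141, 0.0, 1.656]
ft_force: [0.2, 0.5, 0.3]
width: 59.8
finger_force: 0.0
```

Request:
{"api": "send_rows", "payload": {
  "targets": [
    [0, 0, 0, 0, -0.4],
    [0, 0, 0, 0, -0.4]
  ]
}}

```text
t: 14.4
tool_pos: [548.4, -72.9, 150.3]
orientation: [3.141, 0.0, 1.655]
ft_force: [-0.1, 0.6, -0.3]
width: 60.0
finger_force: 0.0
```

Request:
{"api": "send_rows", "payload": {
  "targets": [
    [0.0015, 0, 0.035, 0, -0.4],
    [0, 0, 0.035, 0, -0.4],
    [0, 0, 0.025, 0, -0.4],
    [0, 0, 0.01, 0, -0.4],
    [0, 0, 0, 0, -0.4],
    [0, 0, 0, 0, 1],
    [0, 0, 0, 0, 1],
    [0, 0, 0, 0, 1],
    [0, 0, 0, 0, 1],
    [0, 0, 0, 0, 1]
  ]
}}

```text
t: 15.65
tool_pos: [549.6, -70.9, 46.4]
orientation: [3.139, 0.001, 1.657]
ft_force: [-0.6, -0.4, 5.4]
width: 33.7
finger_force: 59.2
```

Request:
{"api": "send_rows", "payload": {
  "targets": [
    [0, 0, -0.025, 0, 1],
    [0, 0, -0.05, 0, 1],
    [0, 0, -0.05, 0, 1],
    [0, 0, 0, 0, 1]
  ]
}}

```text
t: 16.15
tool_pos: [551.1, -71.0, 174.7]
orientation: [3.133, 0.002, 1.657]
ft_force: [-0.1, -0.4, -0.1]
width: 33.8
finger_force: 59.8
```

Request:
{"api": "send_rows", "payload": {
  "targets": [
    [0.044, 0.004, 0, 0, 1],
    [0.044, 0.004, 0, 0, 1],
    [0.044, 0.004, 0, 0, 1],
    [0.044, 0.004, 0, 0, 1],
    [0.044, 0.004, 0, 0, 1],
    [0.044, 0.004, 0, 0, 1],
    [0.044, 0.004, 0, 0, 1],
    [0.044, 0.004, 0, 0, 1],
    [0.044, 0.004, 0, 0, 1],
    [0.044, 0.004, 0, 0, 1]
  ]
}}

```text
t: 17.4
tool_pos: [550.2, 372.5, 169.4]
orientation: [-3.141, 0.0, 1.657]
ft_force: [-0.4, 0.8, -0.9]
width: 33.6
finger_force: 61.2
```

Request:
{"api": "send_rows", "payload": {
  "targets": [
    [0, 0, 0, 0, 1],
    [0, 0, 0.04, 0, 1],
    [0, 0, 0.04, 0, 1],
    [0, 0, 0.04, 0, 1],
    [0, 0, 0.015, 0, 1],
    [0, 0, 0, 0, 1]
  ]
}}

```text
t: 18.15
tool_pos: [550.2, 370.4, 34.4]
orientation: [-3.14, 0.001, 1.657]
ft_force: [-0.4, -0.9, -0.5]
width: 33.9
finger_force: 61.3
```

Request:
{"api": "send_rows", "payload": {
  "targets": [
    [0, 0, 0.006, 0, 1],
    [0, 0, 0.003, 0, 1],
    [0, 0, 0, 0, 1]
  ]
}}

```text
t: 18.52
tool_pos: [550.7, 371.2, 26.4]
orientation: [3.141, -0.0, 1.657]
ft_force: [0.2, 0.4, -0.8]
width: 33.6
finger_force: 61.3
```

Request:
{"api": "send_rows", "payload": {
  "targets": [
    [0, 0, 0, 0, -0.4],
    [0, 0, 0, 0, -0.4],
    [0, 0, 0, 0, -0.4],
    [0, 0, -0.04, 0, -0.4],
    [0, 0, -0.045, 0, -0.4],
    [0, 0, -0.045, 0, -0.4],
    [0, 0, 0, 0, -0.4]
  ]
}}

```text
t: 19.4
tool_pos: [552.3, 372.3, 160.2]
orientation: [3.135, -0.004, 1.657]
ft_force: [-0.1, -0.2, -0.4]
width: 59.8
finger_force: 0.0
```

```bash
python3 - <<'E'
from h import *
f=robot.grab_frame("side"); crop(f,"side4",90,200,410,400,2.5)
g=robot.grab_frame("top"); crop(g,"top4",180,180,620,400,1.8)
for d in robot.search_frame("gearbox0",g): print(round(d["score"],2),np.round(d["extent"]),ray(g,d["extent"][:2],20)[0].round(0))
plan((405,235.5,150,95))
E
```

```text
0.69 [449. 150.  17.  18.] [ 562. -390.   20.]
0.68 [425. 171.  16.  14.] [ 509. -320.   20.]
0.63 [219. 217.  12.  16.] [399. 231.  20.]
0.46 [394. 171.  14.  13.] [ 510. -237.   20.]
now [550.2 370.9 155.2  95. ] w 59.9
[405.  235.5 150.   95. ] roll -0.0 shift [-0.1222 -0.1564  0.0052] rows>= 4 per [-0.0306 -0.0391  0.0013]
```

View pics/side4.png

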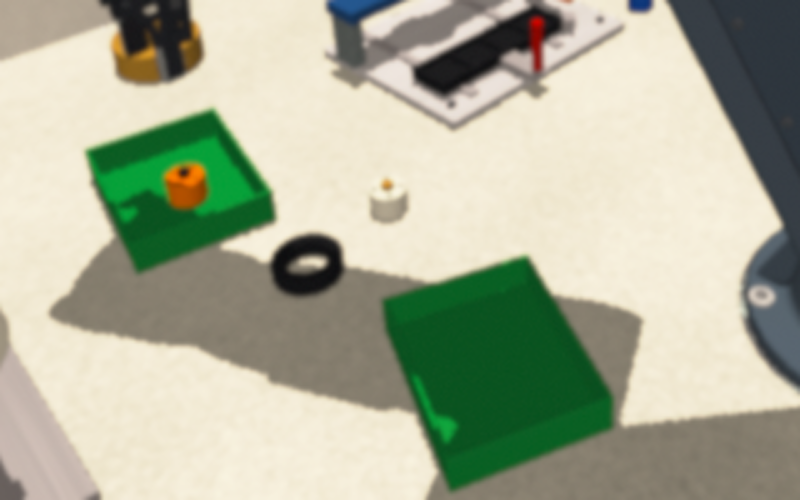

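View pics/top4.png

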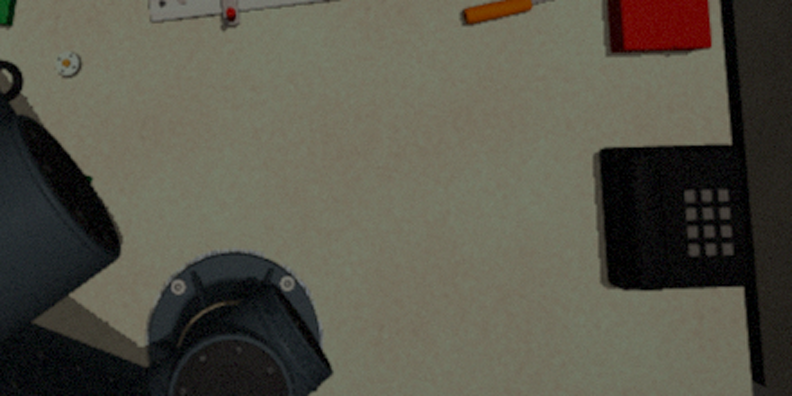

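The side view shows the blank standing upright in the left tray at (186,187), all four bays empty, and the left gearbox at (388,201). There are no further gearboxes near the robot. Next is the left gearbox: a centring squeeze at yaw 5 first, then the real grasp at yaw 95.

Request:
{"api": "send_rows", "payload": {
  "targets": [
    [-0.0306, -0.0391, 0.0013, 0, -0.4],
    [-0.0306, -0.0391, 0.0013, 0, -0.4],
    [-0.0306, -0.0391, 0.0013, 0, -0.4],
    [-0.0306, -0.0391, 0.0013, 0, -0.4],
    [0, 0, 0, 10, -0.4],
    [0, 0, 0, 10, -0.4],
    [0, 0, 0, 10, -0.4],
    [0, 0, 0, 10, -0.4],
    [0, 0, 0, 10, -0.4],
    [0, 0, 0, 10, -0.4]
  ]
}}

```text
t: 20.8
tool_pos: [404.4, 235.2, 149.4]
orientation: [-3.141, 0.003, 0.604]
ft_force: [0.1, 0.8, 0.1]
width: 59.7
finger_force: 0.0
```

Request:
{"api": "send_rows", "payload": {
  "targets": [
    [0, 0, 0, 10, -0.4],
    [0, 0, 0, 10, -0.4],
    [0, 0, 0, 10, -0.4],
    [0, 0, 0, 0, -0.4],
    [0, 0, 0, 0, -0.4]
  ]
}}

```text
t: 21.42
tool_pos: [440.2, 130.3, 149.9]
orientation: [-3.053, 0.017, 0.232]
ft_force: [0.7, 0.1, -0.2]
width: 59.8
finger_force: 0.0
```

```bash
python3 - <<'E'
from h import *
g=robot.grab_frame("side")
for d in robot.search_frame("gearbox0",g): print(round(d["score"],2),np.round(d["extent"],1),ray(g,d["extent"][:2],16)[0].round(0))
plan((405,235.5,20,5))
E
```

```text
0.81 [246.3 281.1  18.4  14.2] [394. 239.  16.]
0.59 [368.7 189.5   9.   12.8] [ 511. -334.   16.]
0.58 [345.7 200.6  13.6  12.1] [ 510. -221.   16.]
now [440.3 131.2 150.3  13.4] w 59.9
[405.  235.5  20.    5. ] roll 8.4 shift [-0.026  -0.107   0.1303] rows>= 4 per [-0.0065 -0.0268  0.0326]
```

Request:
{"api": "send_rows", "payload": {
  "targets": [
    [0, 0, 0, -10, -0.4],
    [0, 0, 0, -10, -0.4],
    [0, 0, 0, -10, -0.4],
    [0, 0, 0, -10, -0.4],
    [0, 0, 0, 0, -0.4]
  ]
}}

```text
t: 22.15
tool_pos: [440.4, 131.5, 150.6]
orientation: [-3.064, -0.045, 0.929]
ft_force: [0.8, 0.1, -0.2]
width: 59.8
finger_force: 0.0
```

```bash
python3 - <<'E'
from h import *
print(robot.sense()["orientation"],robot.sense()["joint_pos"].round(2))
plan((405,235.5,150,95))
E
```

```text
[-3.06373833 -0.0453366   0.92865391] [ 0.23  0.19 -0.32  1.07  0.09  2.44]
now [440.4 131.5 150.6  53.2] w 59.8
[405.  235.5 150.   95. ] roll -41.8 shift [ 0.1067 -0.0262  0.0006] rows>= 3 per [ 0.0356 -0.0087  0.0002]
```

```bash
cat >> h.py <<'E'
def state():
    s=robot.sense(); M=R.from_euler("xyz",s["orientation"]).as_matrix(); return s,M
def shift(x,y,z):
    s,M=state(); t=M.T@(np.array([x,y,z])-s["tool_pos"])/1000
    print("pos",s["tool_pos"].round(1),"yaw",np.degrees(s["orientation"][2]).round(2),"tilt axis z",M[:,2].round(4),"j",s["joint_pos"].round(3),"shift",t.round(4))
E
python3 -c "
from h import *
shift(404,-235,170)"
```

```text
pos [440.4 131.5 150.6] yaw 53.21 tilt axis z [-0.0352  0.0828 -0.9959] j [ 0.233  0.19  -0.324  1.072  0.089  2.444] shift [-0.3141  0.1872 -0.0484]
```

Request:
{"api": "send_rows", "payload": {
  "targets": [
    [-0.0314, 0.0187, -0.0048, 0, -0.4],
    [-0.0314, 0.0187, -0.0048, 0, -0.4],
    [-0.0314, 0.0187, -0.0048, 0, -0.4],
    [-0.0314, 0.0187, -0.0048, 0, -0.4],
    [-0.0314, 0.0187, -0.0048, 0, -0.4],
    [-0.0314, 0.0187, -0.0048, 0, -0.4],
    [-0.0314, 0.0187, -0.0048, 0, -0.4],
    [-0.0314, 0.0187, -0.0048, 0, -0.4],
    [-0.0314, 0.0187, -0.0048, 0, -0.4],
    [-0.0314, 0.0187, -0.0048, 0, -0.4]
  ]
}}

```text
t: 23.4
tool_pos: [403.9, -236.4, 169.8]
orientation: [-3.064, -0.045, 0.924]
ft_force: [1.5, 0.4, -0.1]
width: 59.7
finger_force: 0.0
```

Request:
{"api": "send_rows", "payload": {
  "targets": [
    [0, 0, 0, -10.2, -0.4],
    [0, 0, 0, -10.2, -0.4],
    [0, 0, 0, -10.2, -0.4],
    [0, 0, 0, -10.2, -0.4],
    [0, 0, 0, -10.2, -0.4],
    [0, 0, 0, -10.2, -0.4],
    [0, 0, 0, -10.2, -0.4],
    [0, 0, 0, -10.2, -0.4],
    [0, 0, 0, -10.2, -0.4],
    [0, 0, 0, -10.2, -0.4]
  ]
}}

```text
t: 24.65
tool_pos: [404.1, -235.1, 169.6]
orientation: [3.081, -0.066, 2.714]
ft_force: [-0.6, 0.6, 0.4]
width: 59.8
finger_force: 0.0
```

Request:
{"api": "send_rows", "payload": {
  "targets": [
    [0, 0, 0, -10.2, -0.4],
    [0, 0, 0, -10.2, -0.4],
    [0, 0, 0, -10.2, -0.4],
    [0, 0, 0, -10.2, -0.4],
    [0, 0, 0, -10.2, -0.4],
    [0, 0, 0, -10.2, -0.4],
    [0, 0, 0, -10.2, -0.4],
    [0, 0, 0, -10.2, -0.4],
    [0, 0, 0, -10.2, -0.4],
    [0, 0, 0, -10.2, -0.4]
  ]
}}

```text
t: 25.9
tool_pos: [404.2, -235.2, 169.7]
orientation: [3.089, 0.073, -1.793]
ft_force: [0.5, 1.1, 0.3]
width: 60.0
finger_force: 0.0
```

Request:
{"api": "send_rows", "payload": {
  "targets": [
    [0, 0, 0, -10.2, -0.4],
    [0, 0, 0, -10.2, -0.4],
    [0, 0, 0, -10.2, -0.4],
    [0, 0, 0, -10.2, -0.4],
    [0, 0, 0, -10.2, -0.4],
    [0, 0, 0, 0, -0.4]
  ]
}}

```text
t: 26.65
tool_pos: [404.1, -235.2, 169.7]
orientation: [-3.118, 0.087, -0.906]
ft_force: [-0.4, -0.0, -0.4]
width: 60.0
finger_force: 0.0
```

```bash
python3 -c "
from h import *
shift(404,-235,170)"
```

```text
pos [ 404.1 -235.2  169.7] yaw -51.9 tilt axis z [-0.035   0.083  -0.9959] j [-0.56   0.232 -0.217  1.196  0.052 -2.797] shift [-0.0003 -0.0001 -0.0003]
```

```bash
python3 -c "
from h import *
shift(440,110,170)"
```

```text
pos [ 404.1 -235.2  169.7] yaw -51.9 tilt axis z [-0.035   0.083  -0.9959] j [-0.56   0.232 -0.217  1.196  0.052 -2.797] shift [-0.2486 -0.2407  0.027 ]
```

Request:
{"api": "send_rows", "payload": {
  "targets": [
    [-0.0311, -0.0301, 0.0034, 0, -0.4],
    [-0.0311, -0.0301, 0.0034, 0, -0.4],
    [-0.0311, -0.0301, 0.0034, 0, -0.4],
    [-0.0311, -0.0301, 0.0034, 0, -0.4],
    [-0.0311, -0.0301, 0.0034, 0, -0.4],
    [-0.0311, -0.0301, 0.0034, 0, -0.4],
    [-0.0311, -0.0301, 0.0034, 0, -0.4],
    [-0.0311, -0.0301, 0.0034, 0, -0.4]
  ]
}}

```text
t: 27.65
tool_pos: [438.5, 111.6, 170.1]
orientation: [-3.118, 0.087, -0.909]
ft_force: [1.3, -0.2, 0.4]
width: 59.7
finger_force: 0.0
```

Request:
{"api": "send_rows", "payload": {
  "targets": [
    [0, 0, 0, -10.2, -0.4],
    [0, 0, 0, -10.2, -0.4],
    [0, 0, 0, -10.2, -0.4],
    [0, 0, 0, -10.2, -0.4],
    [0, 0, 0, -10.2, -0.4],
    [0, 0, 0, -10.2, -0.4],
    [0, 0, 0, -10, -0.4],
    [0, 0, 0, -5, -0.4],
    [0, 0, 0, 0, -0.4]
  ]
}}

```text
t: 28.78
tool_pos: [419.4, 168.4, 170.0]
orientation: [-3.1, 0.001, 0.348]
ft_force: [0.1, 0.7, -0.4]
width: 59.8
finger_force: 0.0
```

```bash
python3 -c "
from h import *
shift(440,110,170)"
```

```text
pos [419.4 168.4 170. ] yaw 19.92 tilt axis z [-0.0153  0.0386 -0.9991] j [ 0.355  0.153 -0.315  1.104  0.042 -3.135] shift [-0.0005  0.0619 -0.0026]
```

Request:
{"api": "send_rows", "payload": {
  "targets": [
    [0, 0, 0, -9, -0.4],
    [0, 0, 0, 0, -0.4]
  ]
}}

```text
t: 29.02
tool_pos: [402.0, 203.4, 170.0]
orientation: [-3.132, -0.005, 0.457]
ft_force: [-0.0, 0.1, -0.1]
width: 59.7
finger_force: 0.0
```

```bash
python3 -c "
from h import *
shift(440,110,170)"
```

```text
pos [402.  203.4 170. ] yaw 26.17 tilt axis z [-1.000e-04  1.090e-02 -9.999e-01] j [ 0.462  0.147 -0.322  1.097  0.01  -3.136] shift [-0.007   0.1006 -0.001 ]
```

Request:
{"api": "send_rows", "payload": {
  "targets": [
    [0, 0, 0, -3, -0.4],
    [0, 0, 0, 0, -0.4]
  ]
}}

```text
t: 29.28
tool_pos: [396.3, 213.8, 169.9]
orientation: [3.141, -0.005, 0.493]
ft_force: [0.7, -0.5, -0.0]
width: 59.7
finger_force: 0.0
```

```bash
python3 -c "
from h import *
shift(405,235.5,150)"
```

```text
pos [396.3 213.8 169.9] yaw 28.26 tilt axis z [ 0.0049  0.0015 -1.    ] j [ 4.950e-01  1.460e-01 -3.230e-01  1.097e+00 -1.000e-03 -3.139e+00] shift [ 0.0178 -0.015   0.02  ]
```

Request:
{"api": "send_rows", "payload": {
  "targets": [
    [0, 0, 0, 10, -0.4],
    [0, 0, 0, 10, -0.4],
    [0, 0, 0, 3.3, -0.4],
    [0, 0, 0, 0, -0.4]
  ]
}}

```text
t: 29.78
tool_pos: [396.7, 213.2, 170.0]
orientation: [-3.14, -0.005, 0.086]
ft_force: [-0.2, -0.1, -0.3]
width: 59.9
finger_force: 0.0
```

```bash
python3 -c "
from h import *
g=robot.grab_frame('side')
for d in robot.search_frame('gearbox0',g): print(round(d['score'],2),np.round(d['extent'],1))
shift(405,235.5,150);shift(405,235.5,20)"
```

```text
0.72 [245.9 279.1  15.6  16.5]
0.62 [365.9 180.9  10.9   9.5]
pos [396.6 213.3 170. ] yaw 5.02 tilt axis z [ 0.0049  0.0016 -1.    ] j [ 4.940e-01  1.460e-01 -3.230e-01  1.097e+00 -1.000e-03 -2.735e+00] shift [ 0.0102 -0.0213  0.02  ]
pos [396.6 213.3 170. ] yaw 5.02 tilt axis z [ 0.0049  0.0016 -1.    ] j [ 4.940e-01  1.460e-01 -3.230e-01  1.097e+00 -1.000e-03 -2.735e+00] shift [ 0.0095 -0.0212  0.15  ]
```

Request:
{"api": "send_rows", "payload": {
  "targets": [
    [0.0095, -0.0212, 0.03, 0, -0.4],
    [0, 0, 0.05, 0, -0.4],
    [0, 0, 0.045, 0, -0.4],
    [0, 0, 0.025, 0, -0.4],
    [0, 0, 0, 0, -0.4]
  ]
}}

```text
t: 30.5
tool_pos: [403.6, 235.1, 18.6]
orientation: [3.141, -0.002, 0.088]
ft_force: [-0.1, 0.1, 0.6]
width: 59.9
finger_force: 0.0
```

Request:
{"api": "send_rows", "payload": {
  "targets": [
    [0, 0, 0, 0, 1],
    [0, 0, 0, 0, 1],
    [0, 0, 0, 0, 1],
    [0, 0, 0, 0, 1],
    [0, 0, 0, 0, -0.4],
    [0, 0, 0, 0, -0.4],
    [0, 0, 0, 0, -0.4]
  ]
}}

```text
t: 31.38
tool_pos: [404.9, 236.0, 20.2]
orientation: [-3.14, -0.005, 0.087]
ft_force: [1.2, 0.4, 0.5]
width: 60.0
finger_force: 0.0
```

Request:
{"api": "send_rows", "payload": {
  "targets": [
    [0, 0, 0, 10, -0.4],
    [0, 0, 0, 10, -0.4],
    [0, 0, 0, 10, -0.4],
    [0, 0, 0, 10, -0.4],
    [0, 0, 0, 10, -0.4],
    [0, 0, 0, 10, -0.4],
    [0, 0, 0, 10, -0.4],
    [0, 0, 0, 10, -0.4],
    [0, 0, 0, 10, -0.4],
    [0, 0, 0, 0, -0.4]
  ]
}}

```text
t: 32.62
tool_pos: [404.8, 235.9, 20.0]
orientation: [-3.137, 0.001, -1.482]
ft_force: [-0.1, -0.3, 0.5]
width: 59.5
finger_force: 0.0
```

Request:
{"api": "send_rows", "payload": {
  "targets": [
    [0, 0, 0, 0, 1],
    [0, 0, 0, 0, 1],
    [0, 0, 0, 0, 1],
    [0, 0, 0, 0, 1]
  ]
}}

```text
t: 33.12
tool_pos: [404.8, 235.9, 20.4]
orientation: [-3.136, 0.001, -1.481]
ft_force: [-0.4, -1.5, 6.1]
width: 33.6
finger_force: 59.1
```

```bash
python3 -c "
from h import *
b=rig(-113,72); print(b)
shift(*b,160)"
```

```text
[536.10942821  72.29022528]
pos [404.8 235.9  20.4] yaw -84.86 tilt axis z [ 0.0052  0.0018 -1.    ] j [ 5.280e-01  3.310e-01 -5.200e-01  7.150e-01 -1.000e-03 -1.132e+00] shift [ 0.1745 -0.1168 -0.1392]
```

Request:
{"api": "send_rows", "payload": {
  "targets": [
    [0, 0, -0.04, 0, 1],
    [0, 0, -0.05, 0, 1],
    [0, 0, -0.05, 0, 1],
    [0.035, -0.0234, 0, 0, 1],
    [0.035, -0.0234, 0, 0, 1],
    [0.035, -0.0234, 0, 0, 1],
    [0.035, -0.0234, 0, 0, 1],
    [0.0345, -0.0232, 0, 0, 1],
    [0, 0, 0, 0, 1]
  ]
}}

```text
t: 34.25
tool_pos: [537.0, 70.0, 160.0]
orientation: [-3.136, 0.001, -1.484]
ft_force: [-0.6, 0.4, -0.6]
width: 34.0
finger_force: 60.0
```

Request:
{"api": "send_rows", "payload": {
  "targets": [
    [0, 0, 0.05, 0, 1],
    [0, 0, 0.045, 0, 1],
    [0, 0, 0, 0, 1]
  ]
}}

```text
t: 34.62
tool_pos: [533.0, 72.3, 62.8]
orientation: [3.14, 0.001, -1.482]
ft_force: [-0.1, -0.2, -0.0]
width: 33.8
finger_force: 60.1
```

```bash
python3 -c "
from h import *
shift(*(rig(-113,72)+[.6,0]),47.5)
f=robot.grab_frame('side'); crop(f,'side5',180,150,360,285,4)"
```

```text
pos [533.   72.3  62.8] yaw -84.89 tilt axis z [-1.8e-03  9.0e-04 -1.0e+00] j [ 1.340e-01  3.830e-01 -2.930e-01  8.960e-01  1.000e-03 -1.526e+00] shift [ 0.0004 -0.0037  0.0153]
```

View pics/side5.png

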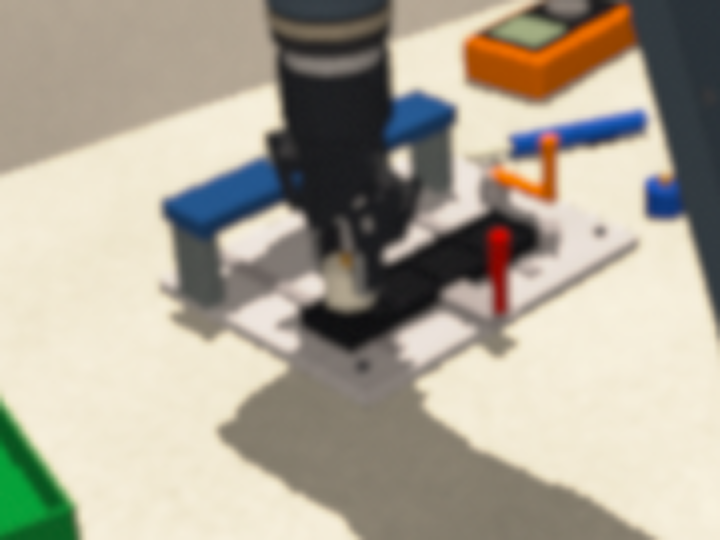

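The gearbox is held upright over bay 0, at crop (345,285). I'll correct x by about 3.7 mm and set it down.

Request:
{"api": "send_rows", "payload": {
  "targets": [
    [0.0004, -0.0035, 0.007, 0, 1],
    [0, 0, 0.006, 0, 1],
    [0, 0, 0.003, 0, 1],
    [0, 0, 0, 0, 1]
  ]
}}

```text
t: 35.17
tool_pos: [543.1, 72.6, 52.8]
orientation: [-3.129, 0.002, -1.483]
ft_force: [0.0, -0.5, 19.3]
width: 33.9
finger_force: 62.1
```

Request:
{"api": "send_rows", "payload": {
  "targets": [
    [0, 0, -0.006, 0, 1],
    [0, 0, 0, 0, 1],
    [0, 0, 0, 0, 1]
  ]
}}

```text
t: 35.55
tool_pos: [539.4, 72.1, 55.3]
orientation: [-3.137, 0.001, -1.483]
ft_force: [-0.5, -0.1, -0.6]
width: 33.6
finger_force: 60.1
```

```bash
python3 -c "
from h import *
shift(*(rig(-113,72)+[.6,0]),47.5)"
```

```text
pos [539.4  72.1  55.3] yaw -85.0 tilt axis z [ 0.0045  0.0016 -1.    ] j [ 1.320e-01  3.960e-01 -2.950e-01  8.750e-01  1.000e-03 -1.526e+00] shift [-0.0005  0.0027  0.0077]
```

Request:
{"api": "send_rows", "payload": {
  "targets": [
    [-0.0003, 0.0027, 0, 0, 1],
    [0, 0, 0.002, 0, 1],
    [0, 0, 0.002, 0, 1],
    [0, 0, 0.002, 0, 1],
    [0, 0, 0, 0, 1],
    [0, 0, 0, 0, 1]
  ]
}}

```text
t: 36.3
tool_pos: [537.1, 72.2, 49.4]
orientation: [-3.137, 0.001, -1.483]
ft_force: [0.3, 0.3, -1.1]
width: 33.6
finger_force: 60.1
```

Request:
{"api": "send_rows", "payload": {
  "targets": [
    [0, 0, 0.0015, 0, 1],
    [0, 0, 0.0015, 0, 1],
    [0, 0, 0, 0, 1],
    [0, 0, 0, 0, 1]
  ]
}}

```text
t: 36.8
tool_pos: [537.1, 72.2, 46.5]
orientation: [-3.136, 0.001, -1.483]
ft_force: [0.2, 0.2, 1.3]
width: 33.8
finger_force: 60.3
```

Request:
{"api": "send_rows", "payload": {
  "targets": [
    [0, 0, 0, 0, -0.4],
    [0, 0, 0, 0, -0.4],
    [0, 0, 0, 0, -0.4],
    [0, 0, -0.03, 0, -0.4],
    [0, 0, -0.045, 0, -0.4],
    [0, 0, -0.05, 0, -0.4],
    [0, 0, 0, 0, -0.4],
    [0, 0, 0, 0, -0.4]
  ]
}}

```text
t: 37.8
tool_pos: [536.2, 71.9, 171.1]
orientation: [-3.137, 0.001, -1.483]
ft_force: [-0.9, 0.8, -0.4]
width: 59.9
finger_force: 0.0
```

```bash
python3 -c "
from h import *
f=robot.grab_frame('top'); g=robot.grab_frame('side')
crop(f,'top6',240,90,480,240,3.3)
for q in (f,g):
  for d in robot.search_frame('gearbox0',q): print(round(d['score'],2),np.round(d['extent'],1),ray(q,d['extent'][:2],20)[0].round(0))
shift(510.5,-320,160)"
```

```text
0.72 [390.  170.7  13.3  12.3] [ 512. -228.   20.]
0.57 [447.6 150.7  16.   11.4] [ 562. -385.   20.]
0.53 [423.6 171.3  12.6  12.8] [ 508. -318.   20.]
0.45 [267.3 224.9  14.   13.1] [558.  55.  20.]
0.41 [347.2 199.7  11.4  12.8] [ 506. -223.   20.]
pos [535.7  71.9 170.2] yaw -84.99 tilt axis z [ 0.0027  0.0014 -1.    ] j [ 1.330e-01  2.960e-01 -1.220e-01  1.150e+00  1.000e-03 -1.525e+00] shift [0.3882 0.0594 0.0096]
```

View pics/top6.png

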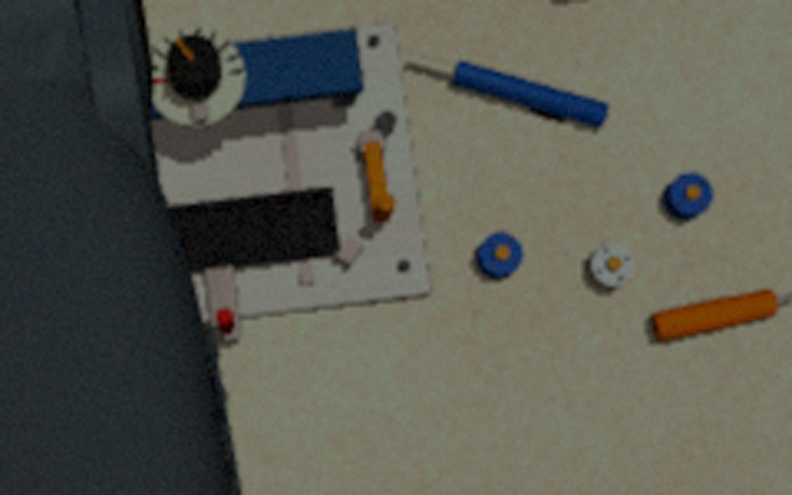

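The white gearbox on the right is unchanged at crop (612,265). The screwdriver handle end is at (655,325) and the blue look-alikes are clear of my path, so I'm going to it.

Request:
{"api": "send_rows", "payload": {
  "targets": [
    [0.0432, 0.0066, 0.001, 0, -0.2],
    [0.0432, 0.0066, 0.001, 0, -0.2],
    [0.0432, 0.0066, 0.001, 0, -0.2],
    [0.0432, 0.0066, 0.001, 0, -0.2],
    [0.0432, 0.0066, 0.001, 0, -0.2],
    [0.0432, 0.0066, 0.001, 0, -0.2],
    [0.0432, 0.0066, 0.001, 0, -0.2],
    [0.0432, 0.0066, 0.001, 0, -0.2],
    [0.0432, 0.0066, 0.001, 0, -0.2],
    [0, 0, 0, 0, -0.2]
  ]
}}

```text
t: 39.25
tool_pos: [510.4, -322.9, 160.2]
orientation: [-3.138, 0.002, -1.487]
ft_force: [-0.4, 0.1, 0.9]
width: 51.4
finger_force: 0.0
```

Request:
{"api": "send_rows", "payload": {
  "targets": [
    [0, 0, 0, 0, -0.2],
    [0, 0, 0, 0, -0.2],
    [0, 0, 0, 0, -0.2]
  ]
}}

```text
t: 39.62
tool_pos: [511.4, -319.6, 161.8]
orientation: [-3.136, 0.001, -1.482]
ft_force: [0.3, -0.6, -0.2]
width: 51.2
finger_force: 0.0
```

```bash
python3 -c "
from h import *
shift(510.5,-320.5,20)"
```

```text
pos [ 511.4 -319.6  161.8] yaw -84.92 tilt axis z [ 0.0051  0.0017 -1.    ] j [-0.56   0.404  0.02   1.184  0.004 -2.22 ] shift [0.001  0.0018 0.1418]
```

Request:
{"api": "send_rows", "payload": {
  "targets": [
    [0.001, 0, 0.045, 0, -0.2],
    [0, 0, 0.045, 0, -0.2],
    [0, 0, 0.03, 0, -0.2],
    [0, 0, 0.02, 0, -0.2],
    [0, 0, 0, 0, -0.2],
    [0, 0, 0, 0, 1],
    [0, 0, 0, 0, 1],
    [0, 0, 0, 0, 1],
    [0, 0, 0, 0, 1]
  ]
}}

```text
t: 40.75
tool_pos: [512.8, -321.6, 23.0]
orientation: [-3.135, 0.0, -1.483]
ft_force: [0.3, 1.0, 7.7]
width: 33.6
finger_force: 60.1
```

Request:
{"api": "send_rows", "payload": {
  "targets": [
    [0, 0, 0, 0, -0.2],
    [0, 0, 0, 0, -0.2],
    [0, 0, 0, 0, -0.2]
  ]
}}

```text
t: 41.12
tool_pos: [511.9, -321.3, 21.6]
orientation: [-3.137, 0.001, -1.484]
ft_force: [0.2, -0.3, 0.4]
width: 51.1
finger_force: 0.0
```

Request:
{"api": "send_rows", "payload": {
  "targets": [
    [0, 0, 0, 10, -0.2],
    [0, 0, 0, 10, -0.2],
    [0, 0, 0, 10, -0.2],
    [0, 0, 0, 10, -0.2],
    [0, 0, 0, 10, -0.2],
    [0, 0, 0, 10, -0.2],
    [0, 0, 0, 10, -0.2],
    [0, 0, 0, 10, -0.2],
    [0, 0, 0, 10, -0.2],
    [0, 0, 0, 0, -0.2]
  ]
}}

```text
t: 42.38
tool_pos: [512.0, -321.3, 21.6]
orientation: [3.14, 0.005, -3.053]
ft_force: [0.9, -0.4, 0.7]
width: 51.2
finger_force: 0.0
```

Request:
{"api": "send_rows", "payload": {
  "targets": [
    [0, 0, 0, 0, 1],
    [0, 0, 0, 0, 1],
    [0, 0, 0, 0, 1],
    [0, 0, 0, 0, 1]
  ]
}}

```text
t: 42.88
tool_pos: [512.1, -321.4, 22.0]
orientation: [3.141, 0.006, -3.053]
ft_force: [-1.6, 0.6, 5.2]
width: 33.6
finger_force: 59.6
```

```bash
python3 -c "
from h import *
b=rig(-113,-24)+[.6,0]; print(b)
shift(*b,160)"
```

```text
[545.14652888 -23.33830253]
pos [ 512.1 -321.4   22. ] yaw -174.92 tilt axis z [ 0.0054  0.0013 -1.    ] j [-0.562  0.518 -0.181  0.868  0.004 -0.651] shift [-0.06    0.2941 -0.1374]
```

Request:
{"api": "send_rows", "payload": {
  "targets": [
    [0, 0, -0.04, 0, 1],
    [0, 0, -0.05, 0, 1],
    [0, 0, -0.0475, 0, 1],
    [-0.01, 0.049, 0, 0, 1],
    [-0.01, 0.049, 0, 0, 1],
    [-0.01, 0.049, 0, 0, 1],
    [-0.01, 0.049, 0, 0, 1],
    [-0.01, 0.049, 0, 0, 1],
    [-0.01, 0.049, 0, 0, 1],
    [0, 0, 0, 0, 1]
  ]
}}

```text
t: 44.12
tool_pos: [545.5, -20.3, 159.5]
orientation: [3.14, 0.005, -3.049]
ft_force: [0.0, -0.7, -1.2]
width: 34.1
finger_force: 60.0
```

Request:
{"api": "send_rows", "payload": {
  "targets": [
    [0, 0, 0.04, 0, 1],
    [0, 0, 0.04, 0, 1],
    [0, 0, 0.015, 0, 1],
    [0, 0, 0, 0, 1],
    [0, 0, 0, 0, 1],
    [0, 0, 0, 0, 1]
  ]
}}

```text
t: 44.88
tool_pos: [546.8, -23.4, 66.2]
orientation: [3.141, 0.007, -3.054]
ft_force: [-0.3, 0.6, -0.4]
width: 33.6
finger_force: 60.0
```

```bash
python3 -c "
from h import *
shift(545.2,-23.3,49)"
```

```text
pos [546.8 -23.4  66.2] yaw -175.0 tilt axis z [ 0.0072  0.0015 -1.    ] j [-0.044  0.388 -0.275  0.9    0.002 -0.131] shift [0.0017 0.0002 0.0171]
```

Request:
{"api": "send_rows", "payload": {
  "targets": [
    [0.0013, 0, 0.006, 0, 1],
    [0, 0, 0.004, 0, 1],
    [0, 0, 0.003, 0, 1],
    [0, 0, 0.002, 0, 1],
    [0, 0, 0.0015, 0, 1],
    [0, 0, 0.001, 0, 1],
    [0, 0, 0, 0, 1],
    [0, 0, 0, 0, 1]
  ]
}}

```text
t: 45.88
tool_pos: [545.2, -23.3, 48.0]
orientation: [3.14, 0.006, -3.054]
ft_force: [-0.5, -0.2, 5.2]
width: 33.7
finger_force: 60.6
```

Seated in bay 2, with light contact at the expected height. I release, retreat to a clear spot and check.

Request:
{"api": "send_rows", "payload": {
  "targets": [
    [0, 0, 0, 0, -0.2],
    [0, 0, 0, 0, -0.2],
    [0, 0, 0, 0, -0.2],
    [0, 0, -0.03, 0, -0.2],
    [0, 0, -0.045, 0, -0.2],
    [0, 0, -0.05, 0, -0.2],
    [0, 0, 0, 0, -0.2]
  ]
}}

```text
t: 46.75
tool_pos: [546.2, -23.6, 176.1]
orientation: [3.141, 0.012, -3.054]
ft_force: [0.1, 0.3, 0.1]
width: 51.1
finger_force: 0.0
```

Request:
{"api": "send_rows", "payload": {
  "targets": [
    [0.03, 0.04, 0, 0, -0.2],
    [0.03, 0.04, 0, 0, -0.2],
    [0.03, 0.04, 0, 0, -0.2],
    [0.03, 0.04, 0, 0, -0.2],
    [0.03, 0.04, 0, 0, -0.2],
    [0, 0, 0, 0, -0.2],
    [0, 0, 0, 0, -0.2]
  ]
}}

```text
t: 47.62
tool_pos: [377.3, 162.6, 171.4]
orientation: [3.141, 0.005, -3.053]
ft_force: [0.2, 0.2, -0.6]
width: 50.7
finger_force: 0.0
```

```bash
python3 -c "
from h import *
f=robot.grab_frame('top'); g=robot.grab_frame('side'); 
a=cv2.resize(f['pixels'][90:210,230:400,::-1],None,fx=3.4,fy=3.4,interpolation=cv2.INTER_CUBIC); a=cv2.convertScaleAbs(a,alpha=1.6)[:, :400]
b=cv2.resize(g['pixels'][160:270,200:330,::-1],None,fx=3.0,fy=3.71,interpolation=cv2.INTER_CUBIC)[:408]
b=cv2.resize(b,(390,a.shape[0])); cv2.imwrite('pics/chk.png',np.hstack([a,b]))
h,s,v=cv2.split(hsv(f))
for c,st,l in blobs(((h<5)|(h>175))&(s>150)&(v>80),10): print(c,st[4],ray(f,c,88)[0])
shift(469,-7,160)"
```

```text
[547.8625889  169.36443812] 3515 [ 493.61861639 -619.05736014   88.        ]
[307.88235294 185.41176471] 17 [469.1233986   -7.34581021  88.        ]
pos [377.8 162.1 171.5] yaw -175.05 tilt axis z [ 0.0049  0.0013 -1.    ] j [ 4.060e-01  7.900e-02 -3.970e-01  1.089e+00 -1.000e-03  3.190e-01] shift [-0.0762 -0.1763  0.0117]
```

View pics/chk.png

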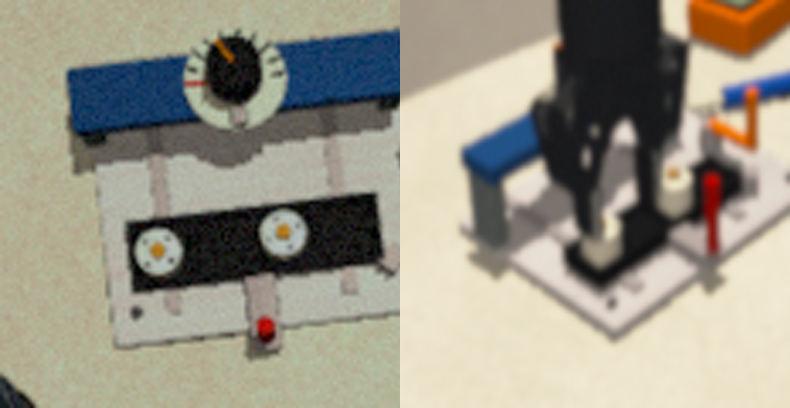

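The left panel shows both gearboxes centred and hub-up in bays 0 and 2, at (158,250) and (284,232). The right panel confirms they stand flat. Next I grip the post and push the nest home.

Request:
{"api": "send_rows", "payload": {
  "targets": [
    [-0.0152, -0.0353, 0.0023, 0, -0.2],
    [-0.0152, -0.0353, 0.0023, 0, -0.2],
    [-0.0152, -0.0353, 0.0023, 0, -0.2],
    [-0.0152, -0.0353, 0.0023, 0, -0.2],
    [-0.0152, -0.0353, 0.0023, 0, -0.2],
    [0, 0, 0, 0, -0.2],
    [0, 0, 0, 0, -0.2]
  ]
}}

```text
t: 48.6
tool_pos: [468.2, -7.3, 160.1]
orientation: [3.14, 0.004, -3.056]
ft_force: [-1.0, 0.6, -0.4]
width: 51.3
finger_force: 0.0
```

Request:
{"api": "send_rows", "payload": {
  "targets": [
    [0, 0, 0.04, 0, -0.2],
    [0, 0, 0.03, 0, -0.2],
    [0, 0, 0.02, 0, -0.2],
    [0, 0, 0, 0, -0.2],
    [0, 0, 0, 0, 1],
    [0, 0, 0, 0, 1],
    [0, 0, 0, 0, 1],
    [0, 0, 0, 0, 1]
  ]
}}

```text
t: 49.6
tool_pos: [469.8, -7.9, 71.7]
orientation: [-3.139, 0.007, -3.055]
ft_force: [0.5, -8.9, 4.5]
width: 12.0
finger_force: 58.4
```

```bash
python3 -c "
from h import *
shift(583,3,70)"
```

```text
pos [469.8  -7.9  71.7] yaw -175.05 tilt axis z [ 0.0074 -0.0017 -1.    ] j [-0.016  0.267 -0.448  0.848 -0.002 -0.102] shift [-0.1137  0.0011  0.0025]
```

Request:
{"api": "send_rows", "payload": {
  "targets": [
    [-0.006, 0, 0, 0, 1],
    [-0.012, 0, 0, 0, 1],
    [-0.012, 0, 0, 0, 1],
    [-0.012, 0, 0, 0, 1],
    [-0.012, 0, 0, 0, 1],
    [-0.012, 0, 0, 0, 1],
    [-0.012, 0, 0, 0, 1],
    [-0.012, 0, 0, 0, 1],
    [-0.012, 0, 0, 0, 1],
    [-0.007, 0, 0, 0, 1]
  ]
}}

```text
t: 50.85
tool_pos: [578.1, 2.5, 71.7]
orientation: [-3.141, 0.006, -3.055]
ft_force: [-2.7, -5.8, 4.5]
width: 12.0
finger_force: 58.7
```

Request:
{"api": "send_rows", "payload": {
  "targets": [
    [-0.003, 0, 0, 0, 1],
    [-0.002, 0, 0, 0, 1],
    [-0.001, 0, 0, 0, 1],
    [0, 0, 0, 0, 1],
    [0, 0, 0, 0, 1]
  ]
}}

```text
t: 51.48
tool_pos: [581.5, 2.8, 71.7]
orientation: [-3.141, 0.002, -3.055]
ft_force: [-9.3, -5.9, 10.4]
width: 12.2
finger_force: 59.4
```

Request:
{"api": "send_rows", "payload": {
  "targets": [
    [-0.002, 0, 0, 0, 1],
    [-0.001, 0, 0, 0, 1],
    [0, 0, 0, 0, 1],
    [0, 0, 0, 0, 1]
  ]
}}

```text
t: 51.98
tool_pos: [581.6, 2.8, 71.6]
orientation: [-3.141, -0.003, -3.055]
ft_force: [-21.1, -8.4, 20.1]
width: 12.0
finger_force: 60.4
```

The nest is home against its stop: force rises with no further travel. Next is the lever.

Request:
{"api": "send_rows", "payload": {
  "targets": [
    [0, 0, 0, 0, -0.2],
    [0, 0, 0, 0, -0.2],
    [0, 0, 0, 0, -0.2],
    [0, 0, -0.045, 0, -0.2],
    [0, 0, -0.045, 0, -0.2],
    [0, 0, 0, 0, -0.2],
    [0, 0, 0, 0, -0.2]
  ]
}}

```text
t: 52.85
tool_pos: [585.9, 3.9, 160.7]
orientation: [3.14, 0.005, -3.054]
ft_force: [0.7, -0.6, -0.5]
width: 51.0
finger_force: 0.0
```

```bash
python3 -c "
from h import *
shift(553.5,-132.5,160)"
```

```text
pos [585.9   3.9 160.7] yaw -174.98 tilt axis z [ 0.005   0.0018 -1.    ] j [ 0.006  0.375 -0.029  1.163  0.002 -0.082] shift [ 0.0442 -0.133   0.0003]
```

Request:
{"api": "send_rows", "payload": {
  "targets": [
    [0.011, -0.0333, 0, 0, -0.2],
    [0.011, -0.0333, 0, 0, -0.2],
    [0.011, -0.0333, 0, 0, -0.2],
    [0.011, -0.0333, 0, 0, -0.2],
    [0, 0, 0, 0, -0.2],
    [0, 0, 0.04, 0, -0.2],
    [0, 0, 0.03, 0, -0.2],
    [0, 0, 0.02, 0, -0.2],
    [0, 0, 0, 0, -0.2],
    [0, 0, 0, 0, -0.2]
  ]
}}

```text
t: 54.1
tool_pos: [554.5, -132.2, 71.0]
orientation: [3.14, 0.005, -3.054]
ft_force: [-0.2, 0.4, 0.1]
width: 51.2
finger_force: 0.0
```

Request:
{"api": "send_rows", "payload": {
  "targets": [
    [0, 0, 0, 0, 1],
    [0, 0, 0, 0, 1],
    [0, 0, 0, 0, 1],
    [0, 0, 0, 0, 1]
  ]
}}

```text
t: 54.6
tool_pos: [554.9, -135.0, 71.8]
orientation: [-3.138, 0.007, -3.056]
ft_force: [-0.9, -11.3, 3.6]
width: 12.3
finger_force: 58.5
```

Request:
{"api": "send_rows", "payload": {
  "targets": [
    [-0.0007, -0.0094, 0, -9, 1],
    [-0.0007, -0.0094, 0, -9, 1],
    [-0.0007, -0.0094, 0, -9, 1],
    [-0.0007, -0.0094, 0, -9, 1],
    [-0.0007, -0.0094, 0, -9, 1],
    [-0.0007, -0.0094, 0, -9, 1],
    [-0.0007, -0.0094, 0, -9, 1],
    [0, 0, 0, 0, 1]
  ]
}}

```text
t: 55.6
tool_pos: [592.2, -185.1, 71.9]
orientation: [-3.135, 0.001, -1.954]
ft_force: [0.3, -6.3, 4.4]
width: 12.0
finger_force: 58.9
```

```bash
python3 -c "
from h import *
shift(620,-187,70); print(robot.sense()['ft_force'])"
```

```text
pos [ 592.2 -185.1   71.9] yaw -111.94 tilt axis z [ 0.0068 -0.0012 -1.    ] j [-3.030e-01  4.920e-01 -7.800e-02  9.930e-01  1.000e-03 -1.491e+00] shift [-0.0086 -0.0265  0.0021]
[ 0.33833817 -6.33431656  4.37362524]
```

Request:
{"api": "send_rows", "payload": {
  "targets": [
    [-0.0007, -0.0094, 0, -9, 1],
    [-0.0007, -0.0094, 0, -9, 1],
    [-0.0007, -0.0094, 0, -9, 1],
    [0, 0, 0, 0, 1],
    [0, -0.002, 0, 0, 1],
    [0, 0, 0, 0, 1]
  ]
}}

```text
t: 56.35
tool_pos: [620.2, -189.0, 71.8]
orientation: [-3.138, -0.002, -1.485]
ft_force: [-5.8, -6.8, 7.0]
width: 12.2
finger_force: 59.5
```

```bash
python3 -c "
from h import *
shift(620,-187,70); print(robot.sense()['ft_force'])"
```

```text
pos [ 620.2 -189.    71.8] yaw -85.08 tilt axis z [ 0.004  -0.0014 -1.    ] j [-0.296  0.537  0.002  1.032 -0.    -1.952] shift [-0.0021  0.      0.0018]
[-5.75539629 -6.75298385  6.9882873 ]
```

Same position as the original locked pose. I push slightly more against the stop, then release and lift.

Request:
{"api": "send_rows", "payload": {
  "targets": [
    [0, -0.002, 0, 0, 1],
    [0, -0.002, 0, 0, 1],
    [0, 0, 0, 0, 1]
  ]
}}

```text
t: 56.72
tool_pos: [620.7, -189.1, 71.7]
orientation: [3.139, -0.002, -1.486]
ft_force: [-18.6, -9.0, 13.7]
width: 11.7
finger_force: 60.6
```

Request:
{"api": "send_rows", "payload": {
  "targets": [
    [0, 0.003, 0, 0, -0.2],
    [0, 0, 0, 0, -0.2],
    [0, 0, 0, 0, -0.2],
    [0, 0, -0.05, 0, -0.2],
    [0, 0, -0.05, 0, -0.2],
    [0, 0, -0.02, 0, -0.2],
    [0, 0, 0, 0, -0.2],
    [0, 0, 0, 0, -0.2]
  ]
}}

```text
t: 57.72
tool_pos: [621.0, -187.2, 189.6]
orientation: [-3.138, 0.002, -1.483]
ft_force: [-0.4, 0.0, -0.4]
width: 51.3
finger_force: 0.0
```

```bash
python3 -c "
from h import *
f=robot.grab_frame('top'); crop(f,'top7',250,80,400,200,4.5)
shift(655,10.5,200)"
```

```text
pos [ 620.8 -187.1  189.3] yaw -84.98 tilt axis z [ 0.0028  0.0024 -1.    ] j [-0.294  0.47   0.2    1.299  0.003 -1.952] shift [-0.1939 -0.0513 -0.0102]
```

View pics/top7.png

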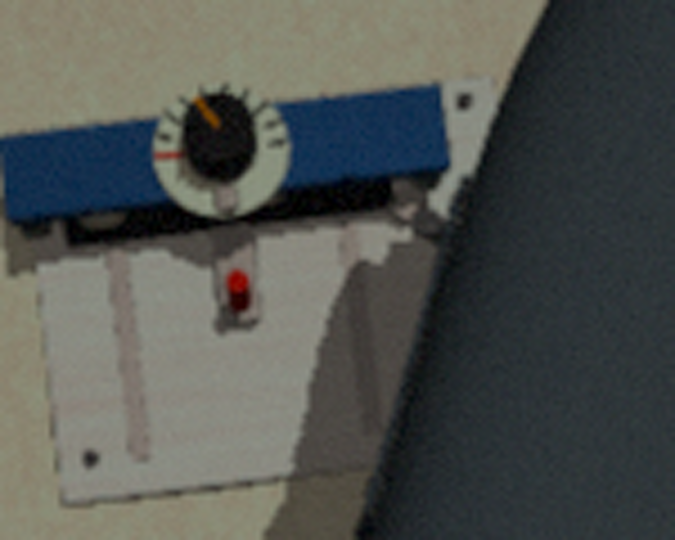

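The nest is home as it was originally, with the red post at (238,290). The sleeve's orange line runs to (199,97). I'll measure its number.

```bash
python3 - <<'E'
from h import *
f=robot.grab_frame('top'); h,s,v=cv2.split(hsv(f)); p=f["pixels"].astype(int)
m=np.zeros(h.shape,bool); m[95:118,285:312]=True
m&=(p[:,:,0]-p[:,:,2]>40)&(h>5)&(h<25)
q=np.argwhere(m)[:,::-1]; wt=(p[m][:,0]-p[m][:,2]).astype(float); print(q.tolist(),wt)
c=proj(f,[*RIG,138])[0]; print("centre px",c)
for off in [0]:
  for n in range(0,6):
    th=A+np.pi/2-np.radians(20*n); print(n,proj(f,[[RIG[0]+r*np.cos(th),RIG[1]+r*np.sin(th),138] for r in(10,18)]).round(1).tolist())
w=ray(f,q,138)[:,:2]-RIG; a=np.degrees(np.arctan2(w[:,1],w[:,0]))
print("deg cw from +y",(90+np.degrees(A)-a).round(0), np.hypot(*w.T).round(0))
d=(w*wt[:,None]).sum(0); print(90+np.degrees(A)-np.degrees(np.arctan2(d[1],d[0])))
E
```

```text
[[293, 101], [294, 101], [293, 102], [294, 102], [295, 102], [294, 103], [295, 103], [294, 104], [295, 104], [296, 104], [295, 105], [296, 105], [297, 105], [296, 106], [297, 106], [298, 106], [297, 107], [298, 107], [298, 108]] [ 54.  45.  79.  93.  48.  98.  81.  62.  93.  68.  91. 106.  73.  86.
 100.  57.  92.  73.  44.]
centre px [298.32228919 108.25392235]
0 [[294.3, 108.7], [291.1, 109.1]]
1 [[294.4, 107.3], [291.2, 106.6]]
2 [[294.9, 106.1], [292.2, 104.3]]
3 [[295.9, 105.1], [294.0, 102.5]]
4 [[297.2, 104.5], [296.3, 101.4]]
5 [[298.6, 104.3], [298.8, 101.1]]
deg cw from +y [61. 66. 57. 62. 69. 58. 65. 52. 59. 68. 52. 62. 75. 51. 67. 88. 51. 82.
 45.] [23. 21. 21. 19. 18. 17. 16. 15. 14. 12. 12. 10.  9.  8.  7.  6.  5.  3.
  1.]
61.37861348489575
```

The sleeve reads 3 (61°), so it needs +80° clockwise, which is a positive roll. I go over the sleeve.

Request:
{"api": "send_rows", "payload": {
  "targets": [
    [-0.0388, -0.0103, -0.002, 0, -0.6],
    [-0.0388, -0.0103, -0.002, 0, -0.6],
    [-0.0388, -0.0103, -0.002, 0, -0.6],
    [-0.0388, -0.0103, -0.002, 0, -0.6],
    [-0.0388, -0.0103, -0.002, 0, -0.6],
    [0, 0, 0, 0, -0.6],
    [0, 0, 0, 0, -0.6],
    [0, 0, 0, 0, -0.6]
  ]
}}

```text
t: 58.82
tool_pos: [655.4, 9.2, 201.0]
orientation: [-3.137, 0.001, -1.485]
ft_force: [0.0, -0.4, 0.4]
width: 68.3
finger_force: 0.0
```

```bash
python3 -c "
from h import *
shift(655,10.5,115)"
```

```text
pos [655.4   9.2 201. ] yaw -85.06 tilt axis z [ 0.0041  0.0014 -1.    ] j [ 1.300e-02  4.770e-01  2.410e-01  1.331e+00  1.000e-03 -1.644e+00] shift [-0.0012  0.0007  0.086 ]
```

Request:
{"api": "send_rows", "payload": {
  "targets": [
    [-0.0012, 0, 0.03, 0, -0.6],
    [0, 0, 0.03, 0, -0.6],
    [0, 0, 0.015, 0, -0.6],
    [0, 0, 0.011, 0, -0.6],
    [0, 0, 0, 0, -0.6],
    [0, 0, 0, 0, -0.6]
  ]
}}

```text
t: 59.58
tool_pos: [656.6, 11.6, 116.4]
orientation: [-3.135, 0.001, -1.483]
ft_force: [0.5, -0.1, 0.2]
width: 68.6
finger_force: 0.0
```

Request:
{"api": "send_rows", "payload": {
  "targets": [
    [0, 0, 0, 0, 1],
    [0, 0, 0, 0, 1],
    [0, 0, 0, 0, 1],
    [0, 0, 0, 0, 1]
  ]
}}

```text
t: 60.08
tool_pos: [656.1, 11.7, 116.5]
orientation: [-3.136, 0.001, -1.483]
ft_force: [-1.1, 0.2, 5.8]
width: 38.1
finger_force: 59.9
```

Well centred on the sleeve. I turn it clockwise by 80°.

Request:
{"api": "send_rows", "payload": {
  "targets": [
    [0, 0, 0, 8, 1],
    [0, 0, 0, 8, 1],
    [0, 0, 0, 8, 1],
    [0, 0, 0, 8, 1],
    [0, 0, 0, 8, 1],
    [0, 0, 0, 8, 1],
    [0, 0, 0, 8, 1],
    [0, 0, 0, 8, 1],
    [0, 0, 0, 8, 1],
    [0, 0, 0, 8, 1]
  ]
}}

```text
t: 61.32
tool_pos: [657.8, 10.3, 116.5]
orientation: [-3.138, 0.008, -2.885]
ft_force: [4.9, -7.3, 1.3]
width: 38.6
finger_force: 60.8
```

Request:
{"api": "send_rows", "payload": {
  "targets": [
    [0, 0, 0, 0, 1],
    [0, 0, 0, 0, 1],
    [0, 0, 0, 0, -0.6],
    [0, 0, 0, 0, -0.6],
    [0, 0, 0, 0, -0.6],
    [0, 0, -0.02, 0, -0.6],
    [0, 0, -0.03, 0, -0.6],
    [0, 0, -0.04, 0, -0.6]
  ]
}}

```text
t: 62.32
tool_pos: [654.9, 11.6, 205.5]
orientation: [3.141, 0.003, -2.88]
ft_force: [0.0, 0.9, 1.3]
width: 68.2
finger_force: 0.0
```

Request:
{"api": "send_rows", "payload": {
  "targets": [
    [0.03, 0.03, 0, 0, -0.6],
    [0.04, 0.04, 0, 0, -0.6],
    [0.04, 0.04, 0, 0, -0.6],
    [0.04, 0.04, 0, 0, -0.6],
    [0.04, 0.04, 0, 0, -0.6],
    [0.04, 0.04, 0, 0, -0.6],
    [0, 0, 0, 0, -0.6],
    [0, 0, 0, 0, -0.6]
  ]
}}

```text
t: 63.32
tool_pos: [374.3, 174.4, 204.7]
orientation: [3.141, 0.006, -2.879]
ft_force: [0.7, -0.1, -0.2]
width: 68.3
finger_force: 0.0
```

```bash
python3 - <<'E'
from h import *
shift(0,0,0)
f=robot.grab_frame('top'); h,s,v=cv2.split(hsv(f)); p=f["pixels"].astype(int)
m=np.zeros(h.shape,bool); m[95:122,285:312]=True
m&=(p[:,:,0]-p[:,:,2]>40)&(h>5)&(h<25)
q=np.argwhere(m)[:,::-1]; wt=(p[m][:,0]-p[m][:,2]).astype(float)
w=ray(f,q,138)[:,:2]-RIG; d=(w*wt[:,None]).sum(0); print(len(q),90+np.degrees(A)-np.degrees(np.arctan2(d[1],d[0])))
crop(f,"fin",120,80,420,240,2.6)
E
```

```text
pos [374.3 174.4 204.7] yaw -164.93 tilt axis z [ 0.0062  0.002  -1.    ] j [ 4.370e-01  6.000e-02 -3.300e-01  1.175e+00 -1.000e-03  1.740e-01] shift [ 0.4081 -0.0712  0.202 ]
16 120.9555605296596
```

View pics/fin.png

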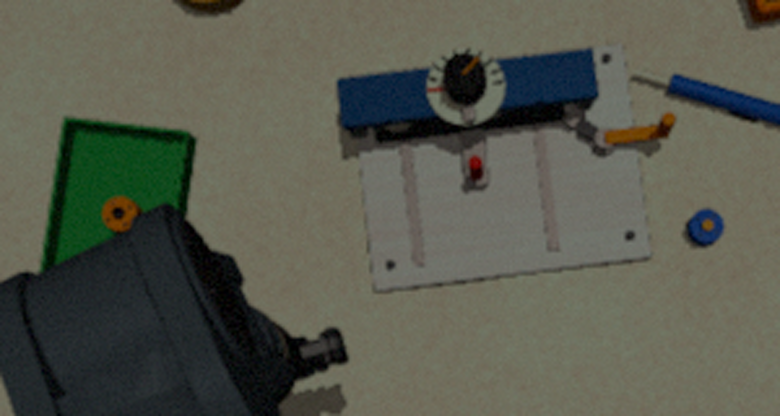

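The lever is locked at (640,130), the nest is home, and the blank is in the tray. The sleeve reads 121°, which is number 6, one click short, so I'll turn one more click.

Request:
{"api": "send_rows", "payload": {
  "targets": [
    [-0.04, -0.04, 0, 0, -0.6],
    [-0.04, -0.04, 0, 0, -0.6],
    [-0.04, -0.04, 0, 0, -0.6],
    [-0.04, -0.04, 0, 0, -0.6],
    [-0.04, -0.04, 0, 0, -0.6],
    [-0.03, -0.03, 0, 0, -0.6],
    [0, 0, 0, 0, -0.6],
    [0, 0, 0, 0, -0.6],
    [0, 0, 0, 0, -0.6]
  ]
}}

```text
t: 64.5
tool_pos: [654.9, 11.6, 205.6]
orientation: [3.141, 0.005, -2.88]
ft_force: [0.3, 0.1, -0.8]
width: 68.3
finger_force: 0.0
```

Request:
{"api": "send_rows", "payload": {
  "targets": [
    [0, 0, 0.04, 0, -0.6],
    [0, 0, 0.03, 0, -0.6],
    [0, 0, 0.02, 0, -0.6],
    [0, 0, 0, 0, -0.6],
    [0, 0, 0, 0, 1],
    [0, 0, 0, 0, 1],
    [0, 0, 0, 0, 1],
    [0, 0, 0, 0, 1],
    [0, 0, 0, 0, 1]
  ]
}}

```text
t: 65.62
tool_pos: [657.3, 10.4, 117.8]
orientation: [-3.139, 0.008, -2.881]
ft_force: [-0.5, -5.8, 5.8]
width: 38.5
finger_force: 60.1
```

Request:
{"api": "send_rows", "payload": {
  "targets": [
    [0, 0, 0, 7, 1],
    [0, 0, 0, 7, 1],
    [0, 0, 0, 7, 1],
    [0, 0, 0, 6, 1],
    [0, 0, 0, 0, 1],
    [0, 0, 0, 0, 1]
  ]
}}

```text
t: 66.38
tool_pos: [657.4, 9.8, 117.8]
orientation: [3.141, 0.009, 2.931]
ft_force: [0.2, -8.6, 5.4]
width: 38.4
finger_force: 60.5
```

Request:
{"api": "send_rows", "payload": {
  "targets": [
    [0, 0, 0, 0, -0.6],
    [0, 0, 0, 0, -0.6],
    [0, 0, 0, 0, -0.6],
    [0, 0, -0.02, 0, -0.6],
    [0, 0, -0.03, 0, -0.6],
    [0, 0, -0.04, 0, -0.6],
    [0, 0, 0, 0, -0.6]
  ]
}}

```text
t: 67.25
tool_pos: [657.2, 11.7, 208.9]
orientation: [3.138, 0.01, 2.932]
ft_force: [0.6, 0.5, -0.4]
width: 68.6
finger_force: 0.0
```

Request:
{"api": "send_rows", "payload": {
  "targets": [
    [0.04, 0.02, 0, 0, -0.6],
    [0.05, 0.025, 0, 0, -0.6],
    [0.05, 0.025, 0, 0, -0.6],
    [0.05, 0.025, 0, 0, -0.6],
    [0.05, 0.025, 0, 0, -0.6],
    [0, 0, 0, 0, -0.6],
    [0, 0, 0, 0, -0.6]
  ]
}}

```text
t: 68.12
tool_pos: [445.9, 178.9, 204.4]
orientation: [3.139, 0.005, 2.933]
ft_force: [0.2, 0.4, -0.3]
width: 68.2
finger_force: 0.0
```

```bash
python3 - <<'E'
from h import *
shift(0,0,0)
f=robot.grab_frame('top'); h,s,v=cv2.split(hsv(f)); p=f["pixels"].astype(int)
m=np.zeros(h.shape,bool); m[95:122,285:312]=True
m&=(p[:,:,0]-p[:,:,2]>40)&(h>5)&(h<25)
q=np.argwhere(m)[:,::-1]; wt=(p[m][:,0]-p[m][:,2]).astype(float)
w=ray(f,q,138)[:,:2]-RIG; d=(w*wt[:,None]).sum(0); print(len(q),90+np.degrees(A)-np.degrees(np.arctan2(d[1],d[0])))
crop(f,"fin2",120,80,420,240,2.6)
E
```

```text
pos [445.9 178.9 204.4] yaw 168.06 tilt axis z [ 0.0052  0.0015 -1.    ] j [ 0.382  0.175 -0.195  1.196 -0.     0.59 ] shift [ 0.4002 -0.2678  0.2018]
19 148.0715266769232
```

```bash
python3 - <<'E'
from h import *
for k in range(3):
    f=robot.grab_frame('top'); h,s,v=cv2.split(hsv(f)); p=f["pixels"].astype(int)
    m=np.zeros(h.shape,bool); m[95:118,285:312]=True
    m&=(p[:,:,0]-p[:,:,2]>35)&(h>5)&(h<25)
    q=np.argwhere(m)[:,::-1]; wt=(p[m][:,0]-p[m][:,2]).astype(float)
    w=ray(f,q,138)[:,:2]; mu=np.average(w,axis=0,weights=wt); C=np.cov((w-mu).T,aweights=wt); e=np.linalg.eigh(C)[1][:,1]
    print(len(q),mu-RIG,(90+np.degrees(A)-np.degrees(np.arctan2(e[1],e[0])))%180, (90+np.degrees(A)-np.degrees(np.arctan2(*(mu-RIG-[1.5,.5])[::-1]))), np.linalg.eigvalsh(C))
cv2.imwrite("pics/z.png",cv2.convertScaleAbs(cv2.resize(f["pixels"][88:130,275:325,::-1],None,fx=12,fy=12,interpolation=cv2.INTER_CUBIC),alpha=1.7))
E
```

```text
20 [ 5.4510637  -6.99755175] 158.6621252308326 157.2536716567682 [ 2.21460439 72.7374887 ]
20 [ 5.48572031 -7.02012527] 158.55552703781473 157.11811817393618 [ 2.14992112 72.84514602]
21 [ 4.84492985 -5.86039635] 157.87512206488282 157.30216479070685 [  2.11992865 126.4104018 ]
```

View pics/z.png

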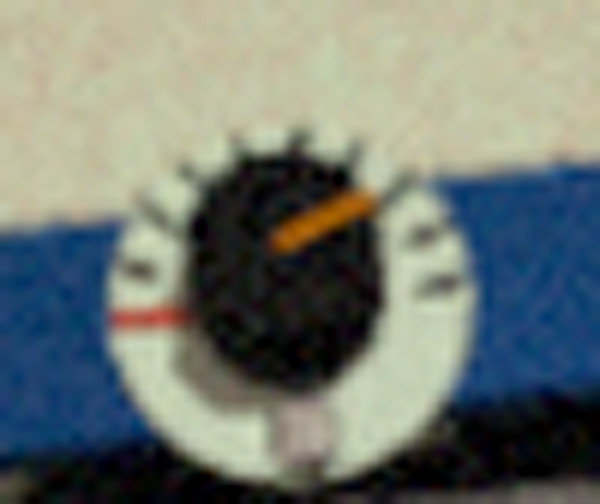

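The zoomed view shows the line at about 24.5° above right, which is 160° and number 8. My previous angle estimate was biased by stray pixels in a wider mask; the sleeve had already been at 7. I'll turn back one click.

Request:
{"api": "send_rows", "payload": {
  "targets": [
    [-0.05, -0.025, 0, 0, -0.6],
    [-0.05, -0.025, 0, 0, -0.6],
    [-0.05, -0.025, 0, 0, -0.6],
    [-0.05, -0.025, 0, 0, -0.6],
    [-0.04, -0.02, 0, 0, -0.6],
    [0, 0, 0, 0, -0.6],
    [0, 0, 0, 0, -0.6],
    [0, 0, 0, 0, -0.6]
  ]
}}

```text
t: 69.32
tool_pos: [655.0, 11.9, 205.6]
orientation: [3.139, 0.004, 2.933]
ft_force: [0.7, 0.4, 0.1]
width: 68.8
finger_force: 0.0
```

Request:
{"api": "send_rows", "payload": {
  "targets": [
    [0, 0, 0.04, 0, -0.6],
    [0, 0, 0.03, 0, -0.6],
    [0, 0, 0.02, 0, -0.6],
    [0, 0, 0, 0, -0.6],
    [0, 0, 0, 0, 1],
    [0, 0, 0, 0, 1],
    [0, 0, 0, 0, 1],
    [0, 0, 0, 0, 1],
    [0, 0, 0, 0, 1]
  ]
}}

```text
t: 70.45
tool_pos: [656.5, 10.0, 117.8]
orientation: [3.141, 0.008, 2.931]
ft_force: [-4.0, -6.9, 7.8]
width: 39.0
finger_force: 59.9
```

Request:
{"api": "send_rows", "payload": {
  "targets": [
    [0, 0, 0, -7, 1],
    [0, 0, 0, -7, 1],
    [0, 0, 0, -7, 1],
    [0, 0, 0, 0, 1],
    [0, 0, 0, 0, 1]
  ]
}}

```text
t: 71.08
tool_pos: [656.4, 10.2, 117.7]
orientation: [-3.14, 0.007, -2.986]
ft_force: [-3.5, -7.4, 8.0]
width: 38.7
finger_force: 60.2
```

Request:
{"api": "send_rows", "payload": {
  "targets": [
    [0, 0, 0, 0, -0.6],
    [0, 0, 0, 0, -0.6],
    [0, 0, 0, 0, -0.6],
    [0, 0, -0.02, 0, -0.6],
    [0, 0, -0.03, 0, -0.6],
    [0, 0, -0.04, 0, -0.6],
    [0, 0, 0, 0, -0.6]
  ]
}}

```text
t: 71.95
tool_pos: [657.2, 11.7, 208.9]
orientation: [3.141, 0.011, -2.984]
ft_force: [0.3, 0.7, -0.4]
width: 68.2
finger_force: 0.0
```

Request:
{"api": "send_rows", "payload": {
  "targets": [
    [0.04, 0.02, 0, 0, -0.6],
    [0.05, 0.025, 0, 0, -0.6],
    [0.05, 0.025, 0, 0, -0.6],
    [0.05, 0.025, 0, 0, -0.6],
    [0.05, 0.025, 0, 0, -0.6],
    [0, 0, 0, 0, -0.6],
    [0, 0, 0, 0, -0.6]
  ]
}}

```text
t: 72.82
tool_pos: [400.1, 92.6, 204.2]
orientation: [3.141, 0.006, -2.984]
ft_force: [0.6, 0.0, 0.4]
width: 68.3
finger_force: 0.0
```

```bash
python3 - <<'E'
from h import *
f=robot.grab_frame('top'); h,s,v=cv2.split(hsv(f)); p=f["pixels"].astype(int)
m=np.zeros(h.shape,bool); m[95:113,285:312]=True
m&=(p[:,:,0]-p[:,:,2]>35)&(h>5)&(h<25)
m=max(blobs(m,3),key=lambda b:b[1][4])[2]
q=np.argwhere(m)[:,::-1]; print(q.tolist()); wt=(p[m][:,0]-p[m][:,2]).astype(float)
w=ray(f,q,138)[:,:2]; mu=np.average(w,axis=0,weights=wt); C=np.cov((w-mu).T,aweights=wt); e=np.linalg.eigh(C)[1][:,1]
print(mu-RIG,(90+np.degrees(A)-np.degrees(np.arctan2(e[1],e[0])))%180)
h=((h<5)|(h>175))&(s>150)&(v>80)
for c,st,l in blobs(h,10): print(c,ray(f,c,88)[0].round(1))
for t in('gearbox0','blank0','camlever'):
  for d in robot.search_frame(t,f): print(t,round(d['score'],2),np.round(d['extent'],1))
E
```

```text
[[302, 102], [303, 102], [301, 103], [302, 103], [303, 103], [300, 104], [301, 104], [302, 104], [300, 105], [301, 105], [298, 106], [299, 106], [300, 106], [298, 107], [299, 107], [298, 108]]
[ 8.88123791 -5.66285069] 138.30669987575274
[547.87485779 169.3668942 ] [ 493.6 -619.1   88. ]
[302.35294118 142.        ] [581.2   3.9  88. ]
gearbox0 0.72 [391.2 169.2  13.1  10.1]
gearbox0 0.67 [446.6 151.1  18.8  14.1]
blank0 0.55 [168.2 163.6  13.2  17.4]
camlever 0.65 [360.8 129.9  33.8  14. ]
```

```bash
python3 -c "
from bench import robot
print(robot.job_done())"
```

```text
the job is handed in; nothing more can be done
None
```

The job is handed in: the one orange blank is in the left green tray, both white gearboxes stand hub-up in nest bays 0 and 2, the nest is home and locked, and the sleeve reads 7 (it overshot to 8 and I turned it back one click); no verdict came back.

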